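Hang a bottle carrier on the sprung balancer hook

TASK

Hang the small bottle carrier on the sprung hook of the boom stand: work the boom by its knob only (do not touch the carrier with the robot), draw the hook down against its spring, bring it under the top bar of the carrier's bail, and ease it up until the hook has lifted the carrier off the bench and the boom is fully home at the top. Be gentle: do not press hard on the carrier and keep it upright all the time, never let the boom snap up, and leave the other bottle, the dish and the beaker where they are.

Things in the scene. Friction and masses are not known exactly. Their poses are not given: they have to be found in the camera images.
- stand: Fixed stand: base plate 150 x 120 x 12 mm, steel column 26 mm thick and 0.37 m tall with a spring housing on top. Origin: on the worktop on the column's axis; z up. A boom (level aluminium bar 20 mm wide, 16 mm high) reaches from the column towards the stand's -x at swing 0; it slides down the column against a spring and swings about it.
- carriage (a joint): Downward travel of the boom along the column, m: 0 = fully home at the top (where it rests), 0.115 = lowest. The spring pulls it up with about 11 N at the top, rising by 30 N per m of travel (about 14.5 N at the bottom); let go, it snaps up.
- boom (a joint): Swing of the boom about the column axis, rad: 0 = along the stand's -x; positive swings its free end to the stand's +y (at angle t a point of the boom at radius r lies at stand x = -r cos t, y = r sin t). Range -0.9 to 0.9, light friction, stays where it is left.
- knob (a point): Middle of the upright round black knob at the boom's free end, 235 mm from the column axis: 26 mm diameter, 36 mm tall, on a 3 mm steel washer (32 mm across). The boom's top face lies 20 mm below this point, the knob's top 18 mm above it. 0.285 m above the bench at travel 0.
- hook (a point): Centre of the curve of the J-shaped hook (round steel wire, 6 mm) that hangs under the boom 160 mm from the column axis; 0.207 m above the bench at travel 0. The J lies in the upright plane across the boom. Underside of the curve 13 mm below this point, its inside, where a bar rests, 7 mm below; inside gap 14 mm wide, open upward. Boom's underside 42 mm above.
- hook_tip (a point): Top of the hook's free tip: 7 mm above point hook and 10 mm to its side, the side to which positive swing moves the hook (stand +y at swing 0), so the tip leads in a positive swing. The shank that goes up to the boom is 10 mm to the other side.
- carrier: Loose steel bottle carrier, 0.35 to 0.53 kg, on the bench, with a small amber bottle in it: round base 80 mm across, straps, cross piece, bail on top. Origin: centre of the base's underside, z up. Its centre stands within 9 mm of the circle swept by the hook; carrier x lies within 0.25 rad of the stand's x.
- cross_piece (a point): On the carrier, 89 mm above its origin. Over it stands the bail: a wire loop (6 mm wire) in the carrier's x-z plane, centred; its window, 44 mm wide, 27 mm high, lies under the top bar, which runs along x; its floor is a flat plate 28 mm wide in y, with a web below. The bail is clamped at an unmeasured height: top of the top bar 131 to 164 mm above the carrier's origin. Feel for it from above with the hook's underside.
- bottle_agar: Bystander: clear bottle with white cap and pale contents, 58 mm across, 103 mm tall; origin at the centre of its underside.
- dish_open: Bystander: shallow round dish with seedlings, 62 mm across, 23 mm tall; origin at the centre of its underside.
- beaker_50: Bystander: small clear beaker, 47 mm across, 57 mm tall; origin at the centre of its underside.

How it is judged:
By the outcome, as a careful person would: the job done as asked, in the order asked, and still so for the second after the job is handed in, with the robot touching nothing.
It also fails if it takes over 59 s, if anything falls off the work surface, if the arm or the gripper's body presses on something with over 40 N, if the wrist force passes 120 N, or if a joint passes its speed limit or range.

ROBOT

A 6-joint arm with a two-finger parallel gripper is mounted at the origin on a cart in front of the work surface, level with it; the furniture and walls round the work are solid. World frame = base frame: x ahead of the robot, y to its left, z up, the work surface at z = 0. Lengths are in mm, angles in rad, forces in N, time in s.
With the tool pointing down it reaches from about 350 to 975 mm from the base axis. Payload 7.1 kg.
Tool frame: the origin (TCP) lies at the very end of the fingers, on their centre line; the grasp point (between the pads) lies 19 mm behind it; y points along the fingers, z is the direction in which the jaws open and shut, and the axes are right-handed (so a half turn about y gives the same grasp; the last joint's range is limited). The gripper opens to 88 mm and grips with 3 to 60 N. Pads are 20 mm wide; open, the fingers measure 115 mm over their backs; the gripper's body (75 mm by 178 mm) begins 61 mm behind the grasp point.
Start: joints at [-1.161, 0.423, 1.63, -0, 1.089, -0.019], TCP at [259.877, -568.391, 222.675] pointing down, gripper open.
Joint ranges: [-3, 3], [-0.9, 2.11], [0.09, 2.58], [-1.31, 4.45], [0.11, 2.69], [-2.54, 2.54]. Speed limits (rad/s): [2.39, 2.39, 3.01, 3.14, 3.14, 3.14].

INTERFACE

Orientations are given as a rotation vector (axis times angle).
In Python, from workcell import ctrl gives the robot as it stands.
- The arm moves only by the shell command python3 -m jog 'ROWS'. ROWS is JSON, a list of rows, each a list of 3 entries, a list of its own where there are three numbers: the opening, from 0 (shut) to 1 (fully open), then the shift along the tool's x, y, z in cm, then the turn, a rotation vector about the tool's x, y, z in rad. In form: [[claw, [dx, dy, dz], [wx, wy, wz]], ...]. A call has 1 to 8 rows; each row is the pose to reach, as a shift and turn from the pose commanded when the call began, along the tool's axes at that moment; what a row does not reach only later rows make up. A row lasts 1/10 s, in which the tool goes at most 50 mm and 8.59 degrees, less where a joint would pass 70% of its speed; a pose out of reach is approached as far as the arm can. A call with a gripper value outside its range is refused whole. The fingers move at their own pace and stop on an object; the grip force is fixed at half the most. Time passes only in rows, so rows that repeat a pose let the fingers close. It gives the time, the measured TCP pose, the force and the opening at its end, in the units of the state.
- ctrl.get_obs(): the state, without advancing time (a new reading comes with each control period).
- ctrl.get_image(name): name is "scene" or "top" or "wrist"; returns a dict with "color" (384x512x3 uint8, red, green, blue), "z_map" (384x512 float32, mm along the optical axis (not along the pixel's ray), 0 where there is no reading), "fx", "fy", "cx", "cy" (pixels), "pose" (4x4, takes a point from camera to world coordinates). Camera axes: x right, y down, z forward; pixel columns grow to the right and rows downward; lengths in mm; the calibration is good to about 2 mm. The wrist camera is an equidistant fisheye: a pixel r from the principal point sees the ray r / f radians off the axis. A picture is of the moment at which its call begins.
- ctrl.close_job(): hands the job in, once; it reports no verdict.
The state is a dict: "t": time; "qpos": joint angles; "qvel": joint speeds; "joint_torque": joint torques, N m; "ee_pos": TCP position; "orientation": TCP orientation; "ft_force": force on the tool from outside, world axes, zero at the start; "moment": the same for the moment, N m; "width": finger opening in mm.
Only numpy, scipy, OpenCV 4.12 (cv2) and the standard library are available. Lean on these libraries where they do the work, as an engineer would, in place of code of your own. Each camera call takes 0.05 s, during which the arm holds its last target.

## Working session

There is one attempt and no reset: what is moved stays moved. The work goes in short steps, Python scripts to look and compute and a shell command to move; the robot and the scene stay as the last step left them, time stands still between calls to the robot, and variables do not carry over. Pictures are saved under pics/ and viewed, and the job is handed in when it is done.

```bash
ls; mkdir -p pics
python3 - <<'E'
from workcell import ctrl
import cv2,numpy as np
o=ctrl.get_obs()
for k,v in o.items(): print(k,np.round(v,3))
for n in ["scene","top","wrist"]:
    im=ctrl.get_image(n)
    cv2.imwrite(f"pics/{n}0.png",im["color"][:,:,::-1])
    np.savez(f"/tmp/{n}0.npz",**im)
    print(n,im["fx"],im["fy"],im["cx"],im["cy"],np.round(im["pose"],3).tolist())
E
```

```text
pics
t 0.0
qpos [-1.161  0.424  1.631 -0.     1.089 -0.019]
qvel [-0.002 -0.001  0.     0.002  0.001  0.001]
joint_torque [-1.0000e-03 -5.4463e+01 -2.7367e+01  6.4000e-02  2.3000e-02 -0.0000e+00]
ee_pos [ 259.654 -567.875  221.888]
orientation [-0.432  1.986 -1.983]
ft_force [-0.067 -0.205 -0.55 ]
moment [ 0.032 -0.006  0.027]
width 87.769
scene 438.6383685139733 438.6383685139733 254.6215983742031 191.8674921256945 [[-0.693, -0.332, 0.64, -246.914], [-0.721, 0.342, -0.603, 729.869], [-0.019, -0.879, -0.476, 804.959], [0.0, 0.0, 0.0, 1.0]]
top 366.5208963135194 366.5208963135194 255.00474651343237 200.16041640394252 [[0.012, -0.998, 0.062, 492.364], [-1.0, -0.011, 0.02, -33.992], [-0.019, -0.062, -0.998, 1112.92], [0.0, 0.0, 0.0, 1.0]]
wrist 297.3186396354542 297.3186396354542 248.61518977576435 190.68829123519973 [[0.415, -0.873, -0.256, 329.372], [-0.91, -0.399, -0.115, -535.504], [-0.002, 0.28, -0.96, 384.355], [0.0, 0.0, 0.0, 1.0]]
```

View pics/scene0.png

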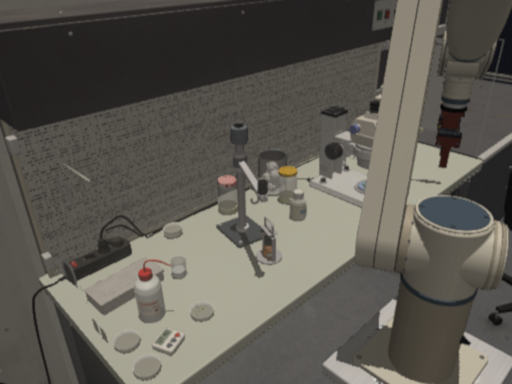

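View pics/top0.png

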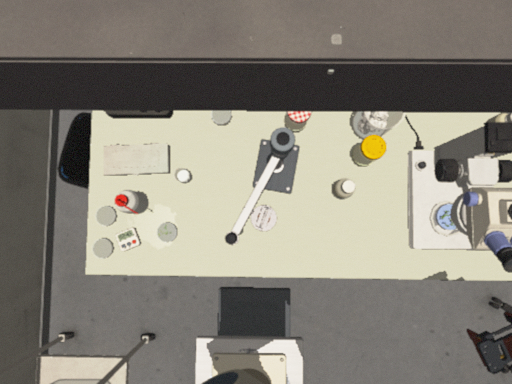

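View pics/wrist0.png

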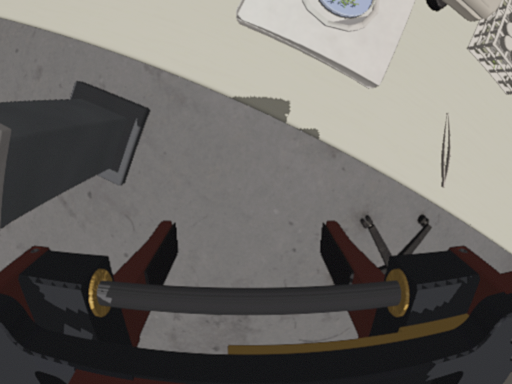

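Top view: knob at about (232,238), boom housing at (283,141), stand base around (277,167), carrier at (263,217). In the scene view the carrier is at (270,240) and the knob at (262,187). I'll zoom in and measure next.

```bash
cat > h.py <<'E'
import numpy as np,cv2
def load(f): return dict(np.load(f))
def pt(im,u,v):
    z=im["z_map"][int(round(v)),int(round(u))]
    p=np.array([(u-im["cx"])/im["fx"]*z,(v-im["cy"])/im["fy"]*z,z,1]); return (im["pose"]@p)[:3]
def ray(im,u,v,h):
    d=im["pose"][:3,:3]@np.array([(u-im["cx"])/im["fx"],(v-im["cy"])/im["fy"],1]); o=im["pose"][:3,3]
    return o+d*(h-o[2])/d[2]
def proj(im,p):
    q=np.linalg.inv(im["pose"])@np.append(p,1); return np.array([im["cx"]+im["fx"]*q[0]/q[2],im["cy"]+im["fy"]*q[1]/q[2]])
def cloud(im):
    v,u=np.mgrid[:384,:512]; z=im["z_map"]
    P=np.stack([(u-im["cx"])/im["fx"]*z,(v-im["cy"])/im["fy"]*z,z],-1)
    return P@im["pose"][:3,:3].T+im["pose"][:3,3]
E
python3 - <<'E'
from h import *
t=load("/tmp/top0.npz"); s=load("/tmp/scene0.npz")
c=t["color"][120:260,210:370,::-1]; cv2.imwrite("pics/topz.png",cv2.resize(c,None,fx=5,fy=5,interpolation=cv2.INTER_CUBIC)[:600,:800])
c=s["color"][110:280,190:330,::-1]; cv2.imwrite("pics/scz.png",cv2.resize(c,(494,600),interpolation=cv2.INTER_CUBIC))
for u,v in [(232,238),(283,141),(263,217),(277,167),(345,187),(168,232),(183,176)]: print(u,v,np.round(pt(t,u,v),1))
C=cloud(t)
def circ(u,v):
    pass
E
```

```text
232 238 [458.3  31.6 304. ]
283 141 [659.1 -74.9 375.1]
263 217 [508.  -36.5 131.6]
277 167 [651.8 -75.   74.9]
345 187 [ 593.7 -261.4  103.3]
168 232 [461.5 247.8  14. ]
183 176 [629.9 204.8  22.8]
```

View pics/topz.png

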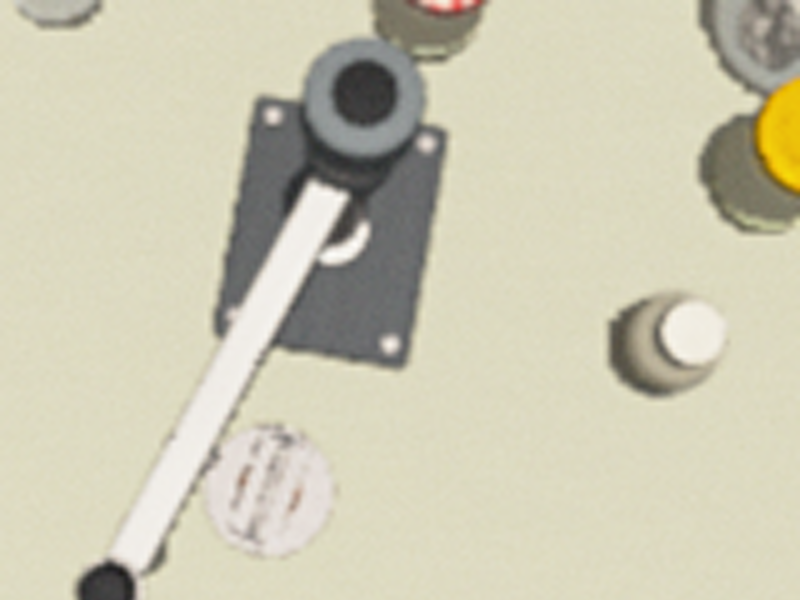

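View pics/scz.png

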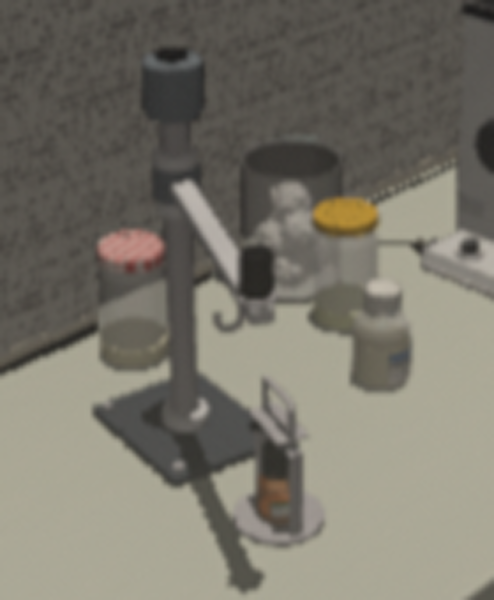

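Run:
```python
from h import *
t=load("/tmp/top0.npz"); s=load("/tmp/scene0.npz")
C=cloud(t)
np.set_printoptions(linewidth=250,suppress=True)
print("carrier z"); print(np.round(C[200:234,249:280,2]).astype(int))
print("housing z"); print(np.round(C[125:160:2,268:300:2,2]).astype(int))
print("knob z"); print(np.round(C[230:246,224:242,2]).astype(int))
hsv=cv2.cvtColor(t["color"],cv2.COLOR_RGB2HSV)
print("carrier sat/val"); print(hsv[200:234:3,249:282:2,1]);print(hsv[218,225:300,1])
S=cloud(s); print("scene carrier")
c=s["color"][205:270,245:295,::-1]; cv2.imwrite("pics/scz2.png",cv2.resize(c,None,fx=9,fy=9,interpolation=cv2.INTER_CUBIC))
c=t["color"][195:245,235:290,::-1]; cv2.imwrite("pics/topz2.png",cv2.resize(c,None,fx=12,fy=12,interpolation=cv2.INTER_CUBIC))
print(np.round(S[212:262:2,258:284,2]).astype(int))
```

```text
carrier z
[[264 265 265 ...   0  -2   5]
 [267 265 263 ...  -2   3   0]
 [264 265 266 ...   0   2  -2]
 ...
 [  0  -1   1 ...   0   4   0]
 [  1  -1   1 ...   0   3   1]
 [  2  -1   1 ...   0   1  -2]]
housing z
[[   2   -4   -1   -2    1   -2   -1   -1    1   27   46   62   73   87   94   93]
 [  -1    1    0    3    0   -3   -2   -1    1    1   28   44   54   63   65   69]
 [   0    2    2    0   -2  367  369  367  368  369  369   23   34   38   44   43]
 [   3    1   -3  367  367  370  370  368  369  366  369  367    9   18   22 1113]
 [  -1    0    1  368  369  370  376  375  374  375  368  368  370    0   -2    1]
 [   1    1  370  369  370  376  375  375  376  375  375  368  368  368   -1    2]
 [   2    2  366  369  369  376  374  375  374  376  375  367  370  368    0    5]
 [   2    0  369  367  368  377  375  374  374  376  377  369  366  367    2   -2]
 [  10   10  367  371  369  377  375  375  375  378  375  369  370  369    1    8]
 [  12  334  369  368  370  371  376  374  377  375  368  368  369  370    0    0]
 [  10   10  367  368  369  370  370  373  371  367  367  
[... 4696 characters left out ...]
  42  40  54  52  52  52   0  -1   2   1   0   0   3   0]
 [ -1   6   8   7   6  31  32  33  37  37  36  35  37  34  44  47  44  45   5   5   6  -2  -1   1   0   3]
 [  5   6   5   8   7  22  25  28  27  28  29  30  30  27  40  39  38  36   6   8   7   5   3   2  -1   1]
 [  6   6   7   5   2  15  21  19  19  22 805  23  21  19  34  32  33  31   5   8   6   5   6   6   4   0]
 [  8   5   7   6   7   7  10  12  13  12  14  11  14  13  28  26  24  23   6   6   7   7   7   3   1  -1]
 [  6   6   5   6   4   6   5   4   7   5   7   8   7   7  20  17  18  15   5  11   1   8   7   4   0   0]
 [  4   8   7   7   7   4   7   7   4   9   5   7   5   7  12  12  10   7   5   7   5   6   2   0   1   2]]
```

View pics/scz2.png

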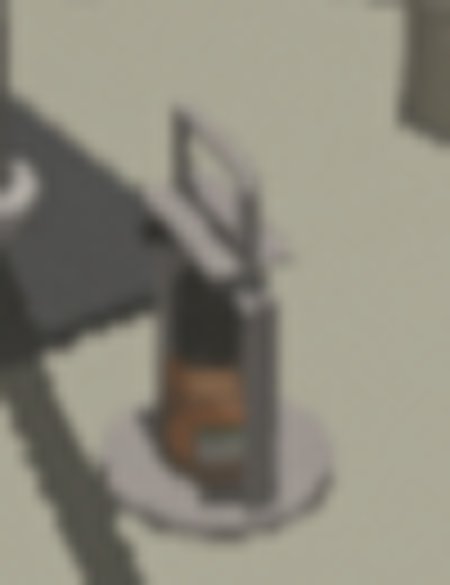

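View pics/topz2.png

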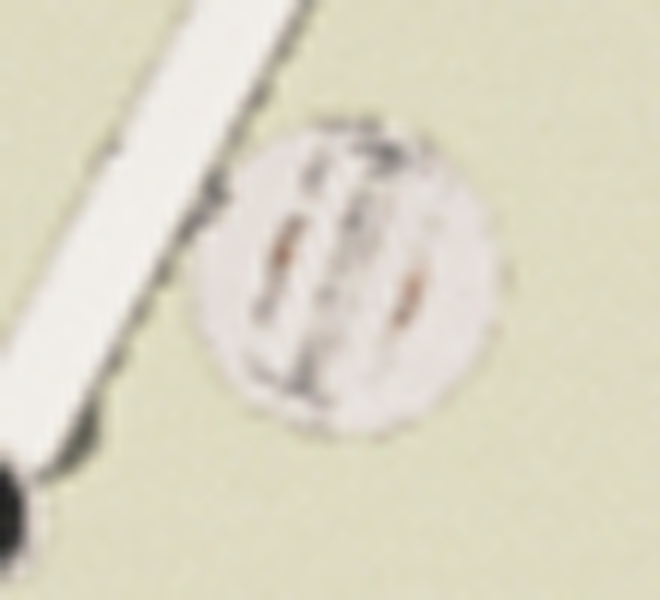

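```bash
cat > fit.py <<'E'
from h import *
from scipy.ndimage import label
def blob(C,box,zlo,zhi):
    u0,u1,v0,v1=box; P=C[v0:v1,u0:u1].reshape(-1,3)
    return P[(P[:,2]>zlo)&(P[:,2]<zhi)]
def centre(P):
    (c,r)=cv2.minEnclosingCircle(P[:,:2].astype(np.float32)); return np.round(c,1),round(r,1),np.round(P.mean(0),1)
E
python3 - <<'E'
from fit import *
t=load("/tmp/top0.npz"); s=load("/tmp/scene0.npz"); C=cloud(t);S=cloud(s)
P=blob(C,(262,305,120,165),364,380); print("housing",centre(P))
P=blob(S,(220,260,115,160),364,380); print("housing sc",centre(P))
P=blob(C,(222,242,228,248),297,310); print("knob",centre(P))
P=blob(S,(250,275,175,205),299,310); print("knob sc",centre(P))
P=blob(C,(245,282,198,236),3.5,11);print("base",centre(P),len(P))
# colour disc
hsv=cv2.cvtColor(t["color"],cv2.COLOR_RGB2HSV)
m=np.zeros((384,512),np.uint8); m[200:236,245:282]=(hsv[200:236,245:282,1]<26)
m&=(C[...,2]<20).astype(np.uint8)
v,u=np.nonzero(m); (c,r)=cv2.minEnclosingCircle(np.c_[u,v].astype(np.float32)); print("px",c,r,ray(t,*c,5))
P=blob(C,(245,282,198,236),120,150);print("bar top",len(P)); print(np.round(P,0))
Q=blob(S,(258,284,212,240),121,150);print("bar scene",len(Q),np.round(Q[Q[:,2]>127]))
P=blob(C,(245,282,198,236),90,112);print("plate",centre(P),len(P)); d=P[:,:2]-P[:,:2].mean(0); w,V=np.linalg.eigh(d.T@d); print(V[:,1],P[:,2].mean(),np.sqrt(w/len(P)*12))
P=blob(S,(255,284,212,250),95,106);print("plate sc",centre(P),len(P)); d=P[:,:2]-P[:,:2].mean(0); w,V=np.linalg.eigh(d.T@d); print(V[:,1],np.median(P[:,2]),np.sqrt(w/len(P)*12))
# base plate of stand
P=blob(C,(250,302,135,200),7,18)
print(cv2.minAreaRect(P[:,:2].astype(np.float32)))
E
```

```text
housing (array([664.6, -74.9]), 25.4, array([663.6, -74.7, 370.2]))
housing sc (array([666.1, -69.5]), 25.1, array([661. , -66.2, 369.3]))
knob (array([457.1,  34. ]), 12.3, array([457.2,  33.8, 303.8]))
knob sc (array([458. ,  39.4]), 12.2, array([457.5,  39.9, 302.2]))
base (array([510.4, -41.3]), 73.8, array([506.3, -40.8,   6.5])) 351
px (258.7745056152344, 214.77450561523438) 18.121257781982422 [516.58976154 -24.02042033   5.        ]
bar top 46
[[532. -47. 130.]
 [532. -50. 129.]
 [530. -44. 131.]
 [530. -47. 132.]
 [530. -50. 131.]
 [527. -44. 132.]
 [527. -47. 134.]
 [524. -44. 135.]
 [524. -47. 136.]
 [521. -42. 130.]
 [521. -44. 131.]
 [521. -47. 132.]
 [519. -42. 131.]
 [519. -44. 131.]
 [516. -42. 136.]
 [516. -44. 134.]
 [513. -39. 132.]
 [513. -42. 133.]
 [513. -44. 131.]
 [511. -39. 132.]
 [511. -42. 132.]
 [508. -37. 132.]
 [508. -39. 133.]
 [508. -42. 135.]
 [505. -37. 131.]
 [505. -39. 133.]
 [503. -37. 134.]
 [503. -39. 129.]
 [500. -34. 132.]
 [500. -37. 132.]
 [500. -39. 132.]
 [497. -34. 133.]
 [497. -37. 134.]
 [495. -34. 134.]
 [495. -37. 130.]
 [492. -31. 131
[... 315 characters left out ...]
. 130.]
 [516. -37. 134.]
 [513. -34. 133.]
 [511. -36. 133.]
 [512. -33. 130.]
 [507. -32. 133.]
 [508. -37. 130.]
 [502. -31. 132.]
 [502. -34. 131.]
 [502. -31. 129.]
 [496. -29. 132.]
 [495. -31. 132.]
 [494. -27. 131.]
 [491. -28. 132.]
 [489. -29. 132.]
 [490. -27. 129.]
 [489. -29. 128.]
 [484. -28. 128.]]
plate (array([505.6, -41.1]), 34.5, array([506.6, -39.1,  99.4])) 170
[-0.94039725  0.34007795] 99.38469336233423 [30.52718888 60.82979925]
plate sc (array([510.7, -34.7]), 31.2, array([509.3, -33.8,  99.9])) 103
[-0.93184698  0.36285148] 99.84606958783752 [27.61695136 61.03328058]
((664.9735717773438, -79.52899169921875), (142.55975341796875, 160.72543334960938), 87.07321166992188)
```

The two cameras agree: boom at world angle 0.484 rad, measured from -x towards +y about the column. The bail bar is at about 0.215 rad, r ≈ 161 mm, with its top at about 133 mm and the window floor at about 100 mm. The hook tip faces +y, so I'll lift over the bar, go to the -y side, draw down and swing positive.

```bash
cat > go.py <<'E'
import numpy as np
from scipy.spatial.transform import Rotation as R
from workcell import ctrl
def state():
    o=ctrl.get_obs(); return o,np.array(o["ee_pos"]),R.from_rotvec(o["orientation"])
def target_R(phi,R0):
    # tool y down, tool z tangential to boom at angle phi (either sign, nearest)
    best=None
    for s in (1,-1):
        z=s*np.array([np.sin(phi),np.cos(phi),0]); y=np.array([0,0,-1.]); x=np.cross(y,z)
        Rt=R.from_matrix(np.c_[x,y,z]); a=(R0.inv()*Rt).magnitude()
        if best is None or a<best[0]: best=(a,Rt)
    return best[1]
def rel(P,Rt,p0,R0):
    return np.round(R0.inv().apply(np.array(P)-p0)/10,3), np.round((R0.inv()*Rt).as_rotvec(),4)
E
python3 - <<'E'
from go import *
o,p,R0=state(); print(np.round(R0.as_matrix(),3))
Rt=target_R(0.484,R0); print(np.round(Rt.as_matrix(),2))
for P in [(260,-568,350),(457,36,350)]: print(rel(P,Rt,p,R0))
E
```

```text
[[-0.909 -0.     0.416]
 [-0.416  0.001 -0.909]
 [-0.    -1.    -0.001]]
[[-0.89  0.   -0.47]
 [ 0.47 -0.   -0.89]
 [ 0.   -1.   -0.  ]]
(array([-2.6000e-02, -1.2792e+01, -4.0000e-03]), array([1.100e-03, 9.128e-01, 5.000e-04]))
(array([-43.056, -12.737, -46.745]), array([1.100e-03, 9.128e-01, 5.000e-04]))
```

```bash
python3 -m jog '[[1,[0,-5,0],[0,0,0]],[1,[0,-10,0],[0,0,0]],[1,[-2,-12.7,-3],[0,0.1,0]],[1,[-6,-12.7,-6],[0,0.25,0]],[1,[-9.4,-12.7,-9.8],[0,0.4,0]],[1,[-12.8,-12.7,-13.4],[0,0.55,0]],[1,[-16.2,-12.7,-17],[0,0.7,0]],[1,[-19.6,-12.7,-20.6],[0,0.85,0]]]'
python3 - <<'E'
from go import *
o,p,R0=state(); print(np.round(R0.as_matrix(),3),o["qpos"])
Rt=target_R(0.484,R0)
print(rel((457,36,350),Rt,p,R0))
E
```

```text
t: 0.95
ee_pos: [349.6, -307.0, 349.6]
orientation: [-0.402, -2.004, 2.004]
ft_force: [0.8, -0.1, 0.2]
width: 88.0
[[-0.923  0.    -0.385]
 [ 0.385  0.    -0.923]
 [ 0.    -1.    -0.   ]] [-7.46133374e-01  4.26620300e-02  1.82450738e+00  1.37791689e-04
  1.27452363e+00  1.22035013e+00]
(array([ 3.3140e+00, -3.4000e-02, -3.5783e+01]), array([0.0002, 0.0883, 0.0001]))
```

```bash
python3 -m jog '[[1,[0.4,0,-5],[0,0.02,0]],[1,[0.9,0,-10],[0,0.04,0]],[1,[1.4,0,-15],[0,0.06,0]],[1,[1.8,0,-20],[0,0.088,0]],[1,[2.3,0,-25],[0,0.088,0]],[1,[2.8,0,-30],[0,0.088,0]],[1,[3.3,0,-34.5],[0,0.088,0]],[1,[3.3,0,-35.8],[0,0.088,0]]]'
python3 - <<'E'
from go import *
from h import *
o,p,R0=state(); print(o["qpos"],o["t"])
for n in ["wrist","top"]:
    im=ctrl.get_image(n); np.savez(f"/tmp/{n}1.npz",**im); cv2.imwrite(f"pics/{n}1.png",im["color"][:,:,::-1])
print(np.round(im["pose"],2));
E
```

```text
t: 1.75
ee_pos: [455.5, 38.3, 349.6]
orientation: [-0.472, -1.958, 1.956]
ft_force: [0.8, 0.5, -0.5]
width: 88.1
[5.72732176e-02 2.82831923e-02 1.83945230e+00 9.13743882e-04
 1.27369960e+00 2.10163409e+00] 1.75
[[ 1.00000e-02 -1.00000e+00  6.00000e-02  4.92360e+02]
 [-1.00000e+00 -1.00000e-02  2.00000e-02 -3.39900e+01]
 [-2.00000e-02 -6.00000e-02 -1.00000e+00  1.11292e+03]
 [ 0.00000e+00  0.00000e+00  0.00000e+00  1.00000e+00]]
```

View pics/wrist1.png

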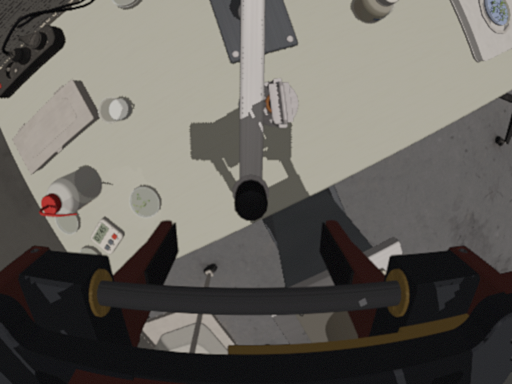

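View pics/top1.png

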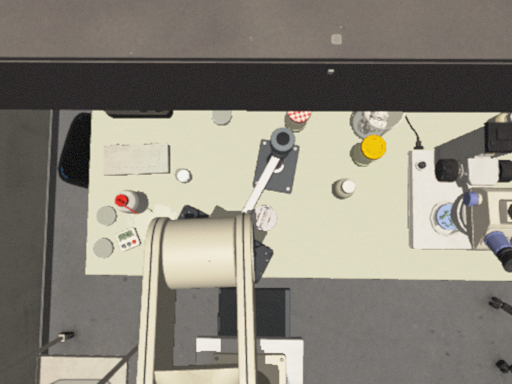

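Wrist view: knob at about (251,200), centred between the fingers. Boom is clear of the fingers and the carrier lies right of the boom at (283,102).

```bash
cat >> h.py <<'E'
def wray(im,u,v,h):
    x=u-im["cx"];y=v-im["cy"];r=np.hypot(x,y);th=r/im["fx"]
    d=np.array([np.sin(th)*x/r,np.sin(th)*y/r,np.cos(th)]); d=im["pose"][:3,:3]@d;o=im["pose"][:3,3]
    return o+d*(h-o[2])/d[2]
E
python3 - <<'E'
from h import *
from go import *
im=load("/tmp/wrist1.npz"); np.set_printoptions(linewidth=220,suppress=True)
g=cv2.cvtColor(im["color"],cv2.COLOR_RGB2GRAY)
m=(g[176:224,225:278]<40).astype(np.uint8); 
n,l,st,ce=cv2.connectedComponentsWithStats(m); k=1+np.argmax(st[1:,4]); print(st[k],ce[k]+[225,176])
z=im["z_map"]; print(np.round(z[180:222:4,232:272:3]).astype(int))
cam=im["pose"][:3,3]; print(np.round(cam,1)); 
zc=z[178:224,228:276]; 
v,u=np.nonzero((z[176:224,225:278]>0)); v+=176;u+=225
zz=z[v,u]; x=u-im["cx"];y=v-im["cy"];r=np.hypot(x,y)+1e-9;th=r/im["fx"]
P=np.c_[zz*np.tan(th)*x/r,zz*np.tan(th)*y/r,zz]@im["pose"][:3,:3].T+cam
K=P[(P[:,2]>298)&(P[:,2]<310)]; print(len(K),np.round(K.mean(0),1),cv2.minEnclosingCircle(K[:,:2].astype(np.float32)))
o,p,R0=state(); print(p); print(g[170:230,251])
for K in ((457,36),): print(rel((*K,271),target_R(.484,R0),p,R0))
E
```

```text
[  10    4   33   40 1045] [250.59043062 199.89665072]
[[ 528  527  252  250  250  246  245  247  251  251  252  526  527  527]
 [ 529  252  252  243  236  235  232  233  236  241  253  253  529  530]
 [ 531  253  239  229  226  224  221  223  224  228  236  253  253  532]
 [ 534  248  228  221  220  218  218  218  219  221  224  242  254  533]
 [ 537  230  219  221  219  219  219  219  218  219  219  223  256  537]
 [ 538  222  219  219  219  219  220  218  219  219  220  221  539  538]
 [ 541  221  221  221  221  220  219  220  221  220  222  220  541  541]
 [ 543  223  222  222  222  219  221  222  221  222  222  223  542  543]
 [ 544  544  222  221  221  222  222  223  222  222  223  226  543  545]
 [ 547  546  547  223  223  223  222  224  224  223  547  547 1316 1313]
 [ 549  550  550  550  548  224  224  225  549 1429 1329 1321 1323 1324]]
[523.6   3.7 512. ]
869 [459.3  35.5 302.7] ((458.3161315917969, 35.97138214111328), 12.74293041229248)
[455.27587748  36.11835567 349.43403184]
[ 93  93  94  91  83  80  78  80  77  54  24  10   6  12   7  13   9   8   9  10  12  17  18  17  17  17  14  15  15  18  12  15  15  15  12  14  11  15  14  13  12  15  13  13  10   8   9  12  11  13  46  81 104 131
 108  92  93  93  93  95]
(array([-0.162,  7.843, -0.071]), array([-0.0004,  0.0097,  0.0004]))
```

```bash
python3 -m jog '[[1,[-0.15,3,0],[0,0,0]],[1,[-0.2,6,0],[0,0.009,0]],[1,[-0.2,7.2,0],[0,0.009,0]],[1,[-0.2,7.65,0],[0,0.009,0]],[0,[-0.2,7.65,0],[0,0.009,0]],[0,[-0.2,7.65,0],[0,0.009,0]],[0,[-0.2,7.65,0],[0,0.009,0]],[0,[-0.2,7.65,0],[0,0.009,0]]]'
```

```text
t: 2.65
ee_pos: [457.3, 33.8, 274.0]
orientation: [-0.486, -1.95, 1.95]
ft_force: [-0.3, 0.4, -0.2]
width: 59.4
```

```bash
python3 -m jog '[[0,[0,0,0],[0,0,0]],[0,[0,0,0],[0,0,0]],[0,[0,0,0],[0,0,0]],[0,[0,0,0],[0,0,0]],[0,[0,0,0],[0,0,0]],[0,[0,0,0],[0,0,0]]]'
python3 - <<'E'
from go import *
o,p,R0=state(); print(p,o["ft_force"],o["moment"],o["width"])
E
```

```text
t: 3.25
ee_pos: [456.9, 33.9, 273.2]
orientation: [-0.484, -1.949, 1.949]
ft_force: [0.0, 0.1, -0.3]
width: 25.6
[456.86346335  33.857491   273.19021992] [ 0.01982883  0.09289667 -0.33230692] [ 0.17964273  0.02794388 -0.01013715] 25.622154096489577
```

Knob gripped (25.6 mm). Now I swing the boom over the carrier at full height to its -y side, Δφ = -0.467.

```bash
python3 -m jog '[[0,[-0.04,0,1.41],[0,-0.06,0]],[0,[-0.17,0,2.81],[0,-0.12,0]],[0,[-0.38,0,4.21],[0,-0.18,0]],[0,[-0.67,0,5.59],[0,-0.24,0]],[0,[-1.05,0,6.95],[0,-0.30,0]],[0,[-1.51,0,8.28],[0,-0.36,0]],[0,[-2.04,0,9.58],[0,-0.42,0]],[0,[-2.52,0,10.58],[0,-0.467,0]]]'
python3 - <<'E'
from go import *
from h import *
o,p,R0=state(); print(p,o["ft_force"],o["moment"],o["width"],o["qpos"])
for n in ["wrist","scene"]:
    im=ctrl.get_image(n); np.savez(f"/tmp/{n}2.npz",**im)
    cv2.imwrite(f"pics/{n}2.png",im["color"][:,:,::-1])
c=im["color"][110:280,190:330,::-1]; cv2.imwrite("pics/scz_2.png",cv2.resize(c,(494,600),interpolation=cv2.INTER_CUBIC))
E
```

```text
t: 4.05
ee_pos: [430.7, -72.3, 273.6]
orientation: [-0.023, -2.213, 2.214]
ft_force: [4.3, 0.3, -0.9]
width: 25.6
[430.65278394 -72.29103152 273.57772154] [ 4.34407005  0.32331807 -0.900874  ] [ 0.07590858 -0.66935348  0.01383674] 25.60955531440648 [-1.93697999e-01  7.11854044e-02  1.97503962e+00  2.06662439e-04
  1.09273843e+00  1.39483823e+00]
```

View pics/wrist2.png

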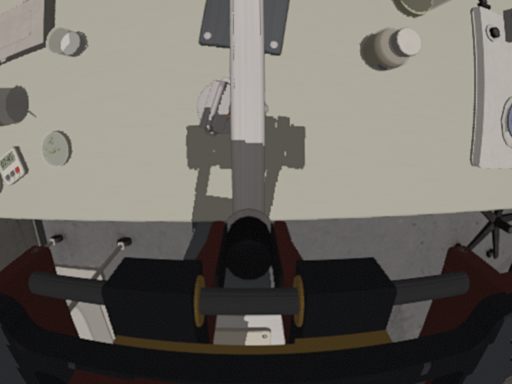

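View pics/scz_2.png

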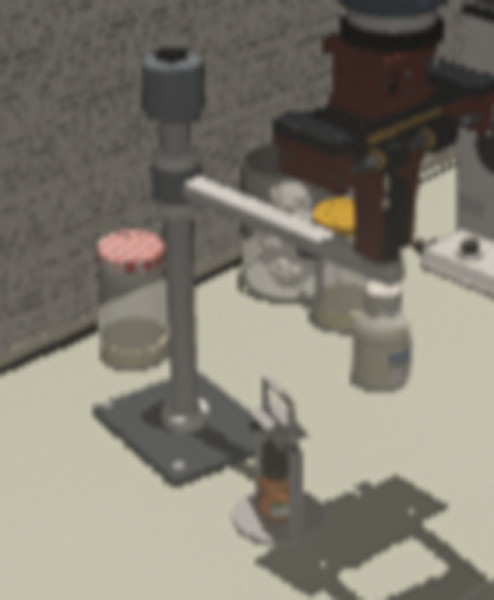

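```bash
cat >> h.py <<'E'
def wcloud(im):
    v,u=np.mgrid[:384,:512]; x=u-im["cx"];y=v-im["cy"];r=np.hypot(x,y)+1e-9;th=r/im["fx"];z=im["z_map"]
    P=np.stack([z*np.tan(th)*x/r,z*np.tan(th)*y/r,z],-1)
    return P@im["pose"][:3,:3].T+im["pose"][:3,3]
def barfit(P):
    m=np.median(P,0); vx,vy,x0,y0=cv2.fitLine(P[:,:2].astype(np.float32),cv2.DIST_HUBER,0,.01,.01).ravel()
    return np.round(m,1),(round(float(vx),3),round(float(vy),3)),P.min(0).round(),P.max(0).round(),len(P)
E
python3 - <<'E'
from h import *
w=load("/tmp/wrist2.npz"); W=wcloud(w)
def sel(C,lo,hi,box=(470,545,-80,10)):
    P=C.reshape(-1,3); return P[(P[:,2]>lo)&(P[:,2]<hi)&(P[:,0]>box[0])&(P[:,0]<box[1])&(P[:,1]>box[2])&(P[:,1]<box[3])]
print("bar wrist2",barfit(sel(W,126,140))); print("plate",barfit(sel(W,94,105)))
w=load("/tmp/wrist1.npz"); W=wcloud(w)
print("bar wrist1",barfit(sel(W,126,140)));print("plate",barfit(sel(W,94,105)))
t=load("/tmp/top0.npz");print("bar top",barfit(sel(cloud(t),126,140)))
s=load("/tmp/scene0.npz");print("bar sc",barfit(sel(cloud(s),126,140)))
# boom line in wrist1 : points z 255-272
P=W.reshape(-1,3);B=P[(P[:,2]>258)&(P[:,2]<272)&(P[:,0]>480)&(P[:,0]<640)&(abs(P[:,1])<110)]; print("boom w1",barfit(B))
W=wcloud(load("/tmp/wrist2.npz"));P=W.reshape(-1,3);B=P[(P[:,2]>258)&(P[:,2]<272)&(P[:,0]>480)&(P[:,0]<640)&(abs(P[:,1])<110)]; print("boom w2",barfit(B))
W=cloud(t);P=W.reshape(-1,3);B=P[(P[:,2]>258)&(P[:,2]<272)&(P[:,0]>480)&(P[:,0]<640)&(abs(P[:,1])<110)]; print("boom t0",barfit(B))
E
```

```text
bar wrist2 (array([507.7, -36.9, 131.8]), (0.94, -0.341), array([483., -48., 126.]), array([533., -27., 135.]), 297)
plate (array([505.8, -38.1,  99.5]), (0.99, -0.142), array([478., -51.,  97.]), array([539., -15., 103.]), 822)
bar wrist1 (array([507.6, -37. , 131.7]), (0.938, -0.346), array([482., -47., 126.]), array([534., -25., 134.]), 195)
plate (array([509.4, -35.5,  99.4]), (0.945, -0.326), array([478., -60.,  94.]), array([539., -16., 104.]), 614)
bar top (array([508. , -39.2, 131.8]), (0.944, -0.33), array([481., -50., 127.]), array([532., -29., 136.]), 45)
bar sc (array([502.3, -31.7, 131.3]), (0.942, -0.335), array([484., -45., 126.]), array([530., -24., 134.]), 27)
boom w1 (array([540.1,  -7.1, 265.1]), (0.879, -0.476), array([480., -50., 260.]), array([609.,  35., 268.]), 3974)
boom w2 (array([524.9, -72.2, 265.2]), (1.0, -0.015), array([480., -83., 261.]), array([573., -62., 268.]), 5300)
boom t0 (array([559.5, -19.5, 265.6]), (0.88, -0.474), array([482., -72., 259.]), array([639.,  31., 270.]), 669)
```

Bar top is about 132.5 mm in all three cameras (plate 99.5 + 33). The bar angle is about 0.228 rad and the boom is now at 0.015. So the travel is 91 mm, then a swing of about +0.213.

```bash
python3 -m jog '[[0,[0,0.4,0],[0,0,0]],[0,[0,1.4,0],[0,0,0]],[0,[0,2.6,0],[0,0,0]],[0,[0,3.8,0],[0,0,0]],[0,[0,5.0,0],[0,0,0]],[0,[0,6.0,0],[0,0,0]],[0,[0,7.0,0],[0,0,0]],[0,[0,7.0,0],[0,0,0]]]'
python3 - <<'E'
from go import *
from h import *
o,p,R0=state(); print(p,o["ft_force"],o["moment"],o["width"])
im=ctrl.get_image("wrist"); P=wcloud(im).reshape(-1,3)
B=P[(P[:,2]>150)&(P[:,2]<272)&(P[:,0]>475)&(P[:,0]<600)&(P[:,1]<-64)&(P[:,1]>-82)]; print("boom",barfit(B))
E
```

```text
t: 4.95
ee_pos: [429.6, -70.9, 203.0]
orientation: [-0.022, -2.211, 2.211]
ft_force: [-3.8, 0.5, 12.8]
width: 25.4
[429.55062355 -70.93364292 203.01817088] [-3.83174827  0.48910052 12.80659973] [0.00647946 0.24125288 0.07852783] 25.383472254153258
boom (array([520.3, -72.6, 205.7]), (1.0, -0.006), array([475., -82., 201.]), array([567., -64., 208.]), 5295)
```

Run:
```python
from go import *
from h import *
o,p,R0=state(); print(p,o["ft_force"])
im=ctrl.get_image("wrist"); W=wcloud(im);P=W.reshape(-1,3); print(im["pose"][:3,3])
def sel(P,lo,hi,box=(470,545,-80,10)):
    return P[(P[:,2]>lo)&(P[:,2]<hi)&(P[:,0]>box[0])&(P[:,0]<box[1])&(P[:,1]>box[2])&(P[:,1]<box[3])]
print(barfit(sel(P,120,150,(470,545,-60,-20))))
B=P[(P[:,2]>150)&(P[:,2]<272)&(P[:,0]>475)&(P[:,0]<600)&(P[:,1]<-64)&(P[:,1]>-82)]
for x in range(475,600,15):
    q=B[abs(B[:,0]-x)<5]; 
    if len(q): print(x,np.median(q[:,2]))
cv2.imwrite("pics/wrist3.png",im["color"][:,:,::-1]); np.savez("/tmp/wrist3.npz",**im)
im=ctrl.get_image("scene");np.savez("/tmp/scene3.npz",**im)
S=cloud(im).reshape(-1,3)
B=S[(S[:,2]>150)&(S[:,2]<280)&(S[:,0]>475)&(S[:,0]<620)&(S[:,1]<-60)&(S[:,1]>-75)]; 
for x in range(475,620,15):
    q=B[abs(B[:,0]-x)<6]; 
    if len(q): print(x,len(q),np.percentile(q[:,2],[20,50,90]))
c=im["color"][110:280,190:330,::-1]; cv2.imwrite("pics/scz_3.png",cv2.resize(c,(494,600),interpolation=cv2.INTER_CUBIC))
```

```text
[429.54258308 -70.95680021 203.41158205] [-3.01072892  0.14986687 12.16123679]
[506.18280539 -71.8269473  365.74987259]
(array([510.4, -38.4, 131.7]), (0.941, -0.338), array([482., -49., 120.]), array([535., -26., 134.]), 509)
475 206.01399801857676
490 206.09073356286652
505 206.11525900692175
520 206.03964861801924
535 206.0522784460539
550 206.0237572395863
565 205.97723216849272
475 11 [198.19818857 204.19882931 207.3658345 ]
490 21 [198.54177259 204.965793   207.26954148]
505 17 [193.76510573 204.24103222 206.90505559]
520 15 [200.56446326 205.92539847 207.35802752]
535 20 [198.81598647 205.65432544 207.23694519]
550 24 [197.40391137 204.9602857  207.43102384]
565 20 [197.32416443 203.92460939 206.73731209]
580 15 [200.12048269 205.46825198 206.74364249]
595 14 [197.57716831 203.62064342 207.14836335]
610 20 [197.30541105 203.59732413 206.46375923]
```

View pics/scz_3.png

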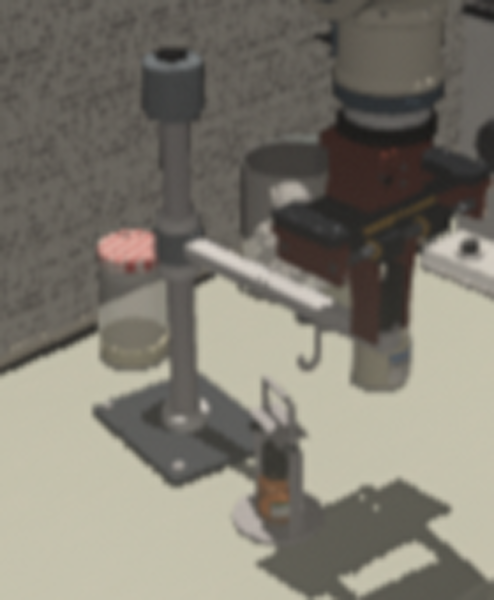

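View pics/wrist3.png

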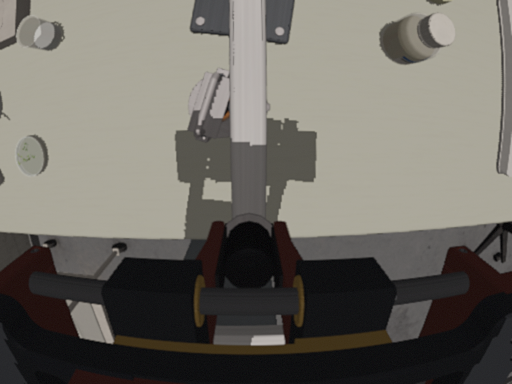

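The boom went down only 59 mm for 70 mm of TCP motion, so the knob slipped about 11 mm in the pads. I'll check whether it is still creeping.

```bash
cat > boomz.py <<'E'
from go import *
from h import *
def boom(n="wrist"):
    im=ctrl.get_image(n); P=(wcloud(im) if n=="wrist" else cloud(im)).reshape(-1,3)
    d=P[:,:2]-np.array([665,-74.6]); r=np.hypot(*d.T); a=np.arctan2(d[:,1],-d[:,0])
    # boom points: radius 100-190, z>150
    B=(r>90)&(r<190)&(P[:,2]>145)&(P[:,2]<275)&(abs(a)<.7)
    z=np.median(P[B][:,2]); B&=abs(P[:,2]-z)<5
    return im,P,z,np.median(P[B][:,2]),np.median(a[B])
def report(n="wrist"):
    o,p,R0=state(); im,P,_,z,a=boom(n)
    print("t",round(o["t"],2),"TCP",np.round(p,1),"F",np.round(o["ft_force"],1),"M",np.round(o["moment"],2),"w",round(o["width"],1),"boomtop",round(z,1),"travel",round(265.2-z,1),"phi",round(a,4), "tcp-boom",round(p[2]-z,1))
    return im,P
E
python3 -m jog '[[0,[0,0,0],[0,0,0]],[0,[0,0,0],[0,0,0]],[0,[0,0,0],[0,0,0]]]'; python3 -c "
from boomz import *
report()"
```

```text
t: 5.4
ee_pos: [429.6, -71.0, 203.9]
orientation: [-0.022, -2.211, 2.212]
ft_force: [-4.2, 0.4, 12.9]
width: 25.6
t 5.4 TCP [429.6 -71.  203.9] F [-4.2  0.4 12.9] M [-0.02  0.38 -0.03] w 25.6 boomtop 206.5 travel 58.7 phi 0.0202 tcp-boom -2.6
```

tcp-boom is constant at -2.6 mm, which fits the pads now sitting on the washer, so it is stable. I'll go down another 15 mm slowly and recheck.

```bash
python3 -m jog '[[0,[0,0.2,0],[0,0,0]],[0,[0,0.5,0],[0,0,0]],[0,[0,0.9,0],[0,0,0]],[0,[0,1.2,0],[0,0,0]],[0,[0,1.5,0],[0,0,0]],[0,[0,1.5,0],[0,0,0]]]'; python3 -c "
from boomz import *
report()"
```

```text
t: 6.05
ee_pos: [429.5, -71.0, 188.7]
orientation: [-0.022, -2.211, 2.211]
ft_force: [-3.4, 0.4, 13.6]
width: 25.6
t 6.05 TCP [429.5 -71.  188.7] F [-3.4  0.4 13.6] M [0.01 0.41 0.03] w 25.6 boomtop 191.7 travel 73.5 phi 0.0203 tcp-boom -3.0
```

```bash
python3 -m jog '[[0,[0,0.3,0],[0,0,0]],[0,[0,0.7,0],[0,0,0]],[0,[0,1.1,0],[0,0,0]],[0,[0,1.5,0],[0,0,0]],[0,[0,1.78,0],[0,0,0]],[0,[0,1.78,0],[0,0,0]],[0,[0,1.78,0],[0,0,0]]]'
python3 - <<'E'
from boomz import *
im,P=report(); np.savez("/tmp/wrist4.npz",**im)
im,P=report("scene"); np.savez("/tmp/scene4.npz",**im)
c=im["color"][180:270,230:320,::-1]; cv2.imwrite("pics/scz_4.png",cv2.resize(c,(600,600),interpolation=cv2.INTER_CUBIC))
E
```

```text
t: 6.8
ee_pos: [429.5, -70.9, 171.0]
orientation: [-0.022, -2.211, 2.211]
ft_force: [-4.3, 0.2, 14.0]
width: 25.6
t 6.8 TCP [429.5 -70.9 171. ] F [-4.3  0.2 14. ] M [0.01 0.33 0.  ] w 25.6 boomtop 174.3 travel 90.9 phi 0.0203 tcp-boom -3.3
t 6.85 TCP [429.5 -70.9 171. ] F [-4.4  0.5 12.9] M [-0.    0.38  0.02] w 25.5 boomtop 173.9 travel 91.3 phi 0.0686 tcp-boom -2.9
```

View pics/scz_4.png

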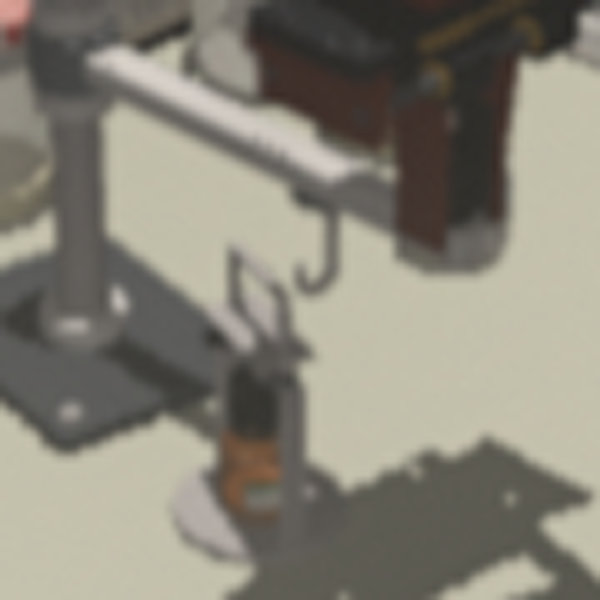

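```bash
python3 - <<'E'
from h import *
s=load("/tmp/scene4.npz");P=cloud(s).reshape(-1,3)
m=(P[:,0]>475)&(P[:,0]<535)&(P[:,1]>-95)&(P[:,1]<-52)&(P[:,2]>88)&(P[:,2]<150)
print(np.round(P[m][np.argsort(P[m][:,2])]).astype(int).tolist())
E
python3 -m jog '[[0,[0,0,-0.35],[0,0.015,0]],[0,[-0.02,0,-0.94],[0,0.04,0]],[0,[-0.06,0,-1.64],[0,0.07,0]],[0,[-0.12,0,-2.35],[0,0.1,0]],[0,[-0.12,0,-2.35],[0,0.1,0]],[0,[-0.12,0,-2.35],[0,0.1,0]]]'
python3 - <<'E'
from boomz import *
im,P=report(); np.savez("/tmp/wrist5.npz",**im)
im=ctrl.get_image("scene"); np.savez("/tmp/scene5.npz",**im)
c=im["color"][180:270,230:320,::-1]; cv2.imwrite("pics/scz_5.png",cv2.resize(c,(600,600),interpolation=cv2.INTER_CUBIC))
E
```

```text
[[528, -57, 98], [524, -53, 98], [521, -54, 99], [529, -54, 99], [507, -69, 106], [508, -79, 108], [507, -69, 109], [507, -61, 110], [504, -70, 110], [508, -79, 111], [505, -72, 112], [506, -64, 112], [505, -80, 112], [501, -59, 113], [509, -80, 114], [508, -58, 114], [506, -59, 114], [507, -73, 114], [505, -80, 116], [508, -62, 116], [508, -58, 117], [506, -81, 118], [508, -62, 119], [508, -57, 121], [511, -61, 122], [508, -79, 122], [504, -75, 122], [508, -62, 123], [504, -79, 124], [507, -82, 124], [505, -76, 128], [506, -81, 129], [507, -78, 130], [508, -83, 130], [509, -80, 131], [507, -78, 136], [505, -79, 137], [508, -79, 139], [505, -79, 140], [507, -82, 141], [508, -78, 143]]
t: 7.5
ee_pos: [431.0, -47.6, 171.5]
orientation: [-0.128, -2.159, 2.161]
ft_force: [-6.6, -1.9, 19.9]
width: 25.4
t 7.5 TCP [431.  -47.6 171.5] F [-6.6 -1.9 19.9] M [-0.38  0.98  0.03] w 25.4 boomtop 177.9 travel 87.3 phi 0.1221 tcp-boom -6.3
```

View pics/scz_5.png

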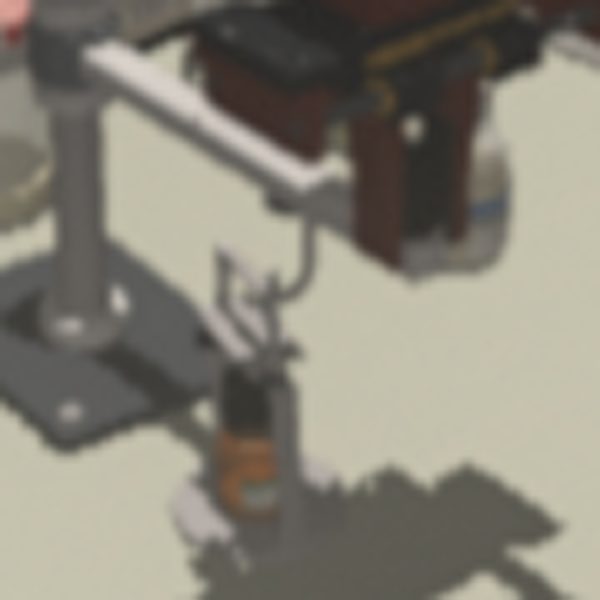

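Force jumped by about 6 N and the boom rose 3.5 mm relative to the TCP, so something is touching. I'll measure before moving on.

Run:
```python
from h import *
s=load("/tmp/scene5.npz");P=cloud(s).reshape(-1,3)
m=(P[:,0]>470)&(P[:,0]<540)&(P[:,1]>-85)&(P[:,1]<-10)&(P[:,2]>88)&(P[:,2]<150)
q=P[m]; 
import sys
o=q[np.argsort(q[:,2])]
print("scene z>112"); print(np.round(o[o[:,2]>103]).astype(int).tolist())
pl=o[(o[:,2]<103)]; print("plate",np.c_[pl].mean(0), np.linalg.lstsq(np.c_[pl[:,:2]-pl[:,:2].mean(0),np.ones(len(pl))],pl[:,2],rcond=None)[0])
P=cloud(load("/tmp/scene4.npz")).reshape(-1,3); m=(P[:,0]>470)&(P[:,0]<540)&(P[:,1]>-60)&(P[:,1]<-10)&(P[:,2]>94)&(P[:,2]<104); pl=P[m]; print("plate4",pl.mean(0),np.linalg.lstsq(np.c_[pl[:,:2]-pl[:,:2].mean(0),np.ones(len(pl))],pl[:,2],rcond=None)[0])
W=wcloud(load("/tmp/wrist5.npz")).reshape(-1,3)
for n in (4,5):
    W=wcloud(load(f"/tmp/wrist{n}.npz")).reshape(-1,3)
    q=W[(W[:,0]>470)&(W[:,0]<545)&(W[:,1]>-60)&(W[:,1]<-5)]
    print(n,barfit(q[(q[:,2]>122)&(q[:,2]<142)])); print(barfit(q[(q[:,2]>90)&(q[:,2]<108)]), barfit(q[(q[:,2]>2)&(q[:,2]<14)]))
c=load("/tmp/wrist5.npz")["color"]; cv2.imwrite("pics/w5.png",cv2.resize(c[50:200,150:350,::-1],(800,600),interpolation=cv2.INTER_CUBIC))
```

```text
scene z>112
[[504, -25, 103], [530, -29, 103], [481, -25, 103], [528, -44, 104], [532, -40, 104], [483, -15, 104], [490, -22, 104], [505, -29, 104], [535, -43, 105], [533, -37, 105], [486, -22, 106], [487, -24, 108], [505, -55, 109], [488, -20, 110], [531, -35, 110], [512, -62, 111], [508, -49, 111], [506, -51, 111], [534, -38, 111], [507, -57, 111], [505, -58, 112], [509, -46, 112], [487, -23, 112], [488, -21, 112], [530, -38, 113], [538, -38, 113], [507, -52, 114], [507, -65, 114], [535, -39, 114], [508, -49, 115], [505, -58, 115], [508, -61, 116], [486, -22, 116], [508, -45, 116], [538, -38, 117], [486, -18, 118], [487, -23, 119], [508, -62, 119], [511, -43, 119], [505, -63, 120], [538, -38, 120], [487, -19, 120], [530, -34, 121], [509, -63, 122], [509, -46, 122], [505, -42, 122], [489, -21, 122], [533, -37, 122], [511, -43, 123], [505, -63, 123], [484, -21, 124], [510, -63, 125], [536, -36, 125], [487, -23, 125], [534, -38, 125], [506, -64, 126], [508, -45, 126], [510, -43, 127], [487, -20, 127], [493, -21, 127], [488, -24, 128], [518, -30, 129], [489, -21, 129], [534, -34, 130],
[... 681 characters left out ...]
951026 ] [1.02094261e-03 9.19204807e-04 9.92951026e+01]
4 (array([508.6, -38. , 131.8]), (0.942, -0.337), array([482., -49., 122.]), array([535., -27., 134.]), 671)
(array([507.8, -40.2,  99.5]), (0.949, -0.314), array([475., -56.,  90.]), array([540., -15., 107.]), 1819) (array([481.5, -40.8,   6.3]), (0.828, 0.56), array([470., -51.,   2.]), array([540.,  -5.,   9.]), 313)
5 (array([509.9, -31.5, 133.3]), (0.944, -0.331), array([484., -43., 122.]), array([537., -20., 136.]), 696)
(array([504.6, -31.2, 101. ]), (0.981, -0.196), array([475., -44.,  90.]), array([544., -11., 108.]), 1393) (array([529.3,  -7.2,   6.5]), (0.952, -0.305), array([519., -12.,   5.]), array([539.,  -5.,   9.]), 41)
```

View pics/w5.png

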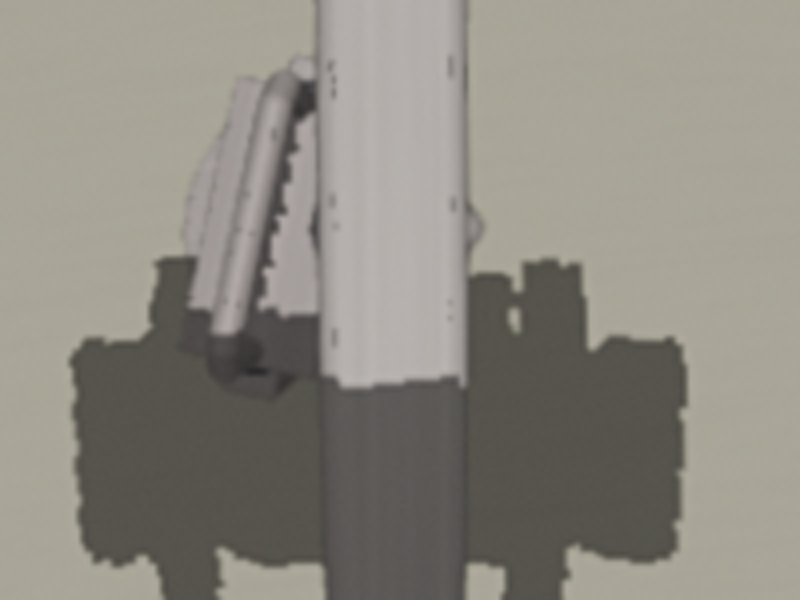

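Run:
```python
from boomz import *
im,P=report(); np.savez("/tmp/wrist6.npz",**im)
q=P[(P[:,0]>470)&(P[:,0]<545)&(P[:,1]>-60)&(P[:,1]<-5)]
print(barfit(q[(q[:,2]>122)&(q[:,2]<142)]))
pl=q[(q[:,2]>92)&(q[:,2]<110)&(abs(q[:,0]-508)<15)]; print(np.linalg.lstsq(np.c_[pl[:,:2]-pl[:,:2].mean(0),np.ones(len(pl))],pl[:,2],rcond=None)[0],pl.mean(0))
im=ctrl.get_image("scene"); np.savez("/tmp/scene6.npz",**im)
a=load("/tmp/scene4.npz")["color"]; b=load("/tmp/scene5.npz")["color"]; c=im["color"]
st=np.hstack([cv2.resize(x[205:265,245:300],(400,436),interpolation=cv2.INTER_LANCZOS4) for x in (a,c)])
cv2.imwrite("pics/cmp.png",st[:,:,::-1])
```

```text
t 7.6 TCP [430.9 -47.7 171.5] F [-7.5 -2.  19.8] M [-0.4   0.95  0.03] w 25.7 boomtop 177.8 travel 87.4 phi 0.1215 tcp-boom -6.3
(array([509.9, -31.5, 133.2]), (0.944, -0.331), array([484., -43., 122.]), array([537., -21., 136.]), 696)
[-1.12510510e-02 -4.66063136e-02  1.00977523e+02] [506.9964895  -30.12838234 100.97752284]
```

View pics/cmp.png

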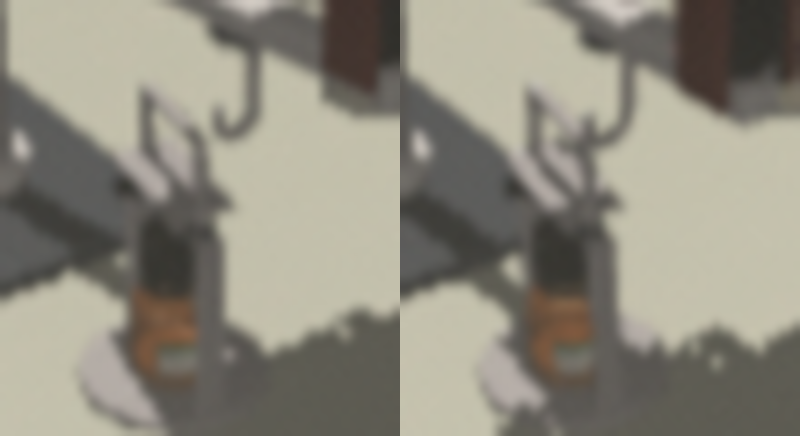

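Run:
```python
from h import *
np.set_printoptions(linewidth=230,suppress=True)
def prof(P,c,name):
    d=np.array([.942,-.336]); n=np.array([.336,.942]) # n ~ +y
    q=P[(P[:,2]>75)&(P[:,2]<145)]; q=q[np.hypot(*(q[:,:2]-c).T)<48]
    a=(q[:,:2]-c)@d; l=(q[:,:2]-c)@n
    print(name)
    M=np.full((23,23),-1)
    for i,al in enumerate(range(-44,45,4)):
        for j,la in enumerate(range(-33,34,3)):
            k=(abs(a-al)<2)&(abs(l-la)<1.5)
            if k.any(): M[i,j]=np.median(q[k][:,2])
    print("lat",list(range(-33,34,3)))
    for i,al in enumerate(range(-44,45,4)): print(al,M[i])
prof(wcloud(load("/tmp/wrist1.npz")).reshape(-1,3),np.array([508,-37.2]),"w1")
prof(cloud(load("/tmp/top0.npz")).reshape(-1,3),np.array([507.7,-39.2]),"top")
```

```text
w1
lat [-33, -30, -27, -24, -21, -18, -15, -12, -9, -6, -3, 0, 3, 6, 9, 12, 15, 18, 21, 24, 27, 30, 33]
-44 [-1 -1 -1 -1 -1 -1 -1 -1 -1 -1 -1 -1 -1 -1 -1 -1 -1 -1 -1 -1 -1 -1 -1]
-40 [-1 -1 -1 -1 -1 -1 -1 -1 -1 -1 -1 -1 -1 -1 -1 -1 -1 -1 -1 -1 -1 -1 -1]
-36 [-1 -1 -1 -1 -1 -1 -1 -1 -1 87 90 -1 89 -1 -1 -1 -1 -1 -1 -1 -1 -1 -1]
-32 [-1 -1 -1 -1 -1 -1 -1 -1 -1 88 89 90 90 89 -1 -1 -1 -1 -1 -1 -1 -1 -1]
-28 [ -1  -1  -1  -1  -1  -1  -1  98 100  98  -1 126  99  99  99  93  -1  -1  -1  -1  -1  -1  -1]
-24 [ -1  -1  -1  -1  -1  -1  -1  99  99  99 128 129 117  99  99  99  -1  -1  -1  -1  -1  -1  -1]
-20 [ -1  -1  -1  -1  -1  -1  99  99  99  -1 130 131 100  99  99  99  -1  -1  -1  -1  -1  -1  -1]
-16 [ -1  -1  -1  -1  -1  -1  99  99  99  98 129 131 100  99 100  99  -1  -1  -1  -1  -1  -1  -1]
-12 [ -1  -1  -1  -1  -1  -1  -1  98  99  99 131 130 128 100  98  99  -1  -1  -1  -1  -1  -1  -1]
-8 [ -1  -1  -1  -1  -1  -1  98  99  99  -1 131 132 100  99  99  99  97  -1  -1  -1  -1  -1  -1]
-4 [ -1  -1  -1  -1  -1  -1 100  98  99  99 131 132  99  99  99  99  99  -1  -1  -1  -1  -1  -1]
0 [ -1  -1  
[... 2491 characters left out ...]
 -1  -1  -1  -1]
16 [ -1  -1  -1  -1  -1  -1  -1 101 101  99 132 133  99 101  99  99  -1  -1  -1  -1  -1  -1  -1]
20 [ -1  -1  -1  -1  -1  -1  -1 100 100  97  -1 133 117 101 100 101  -1  -1  -1  -1  -1  -1  -1]
24 [ -1  -1  -1  -1  -1  -1  -1 100 100  99 116 131 131  97  98  99  -1  -1  -1  -1  -1  -1  -1]
28 [ -1  -1  -1  -1  -1  -1  98  -1  98  98 109  -1  96  86  99  -1  -1  -1  -1  -1  -1  -1  -1]
32 [-1 -1 -1 -1 -1 -1 -1 -1 -1 91 88 88 91 87 -1 -1 -1 -1 -1 -1 -1 -1 -1]
36 [-1 -1 -1 -1 -1 -1 -1 -1 -1 -1 89 -1 -1 -1 -1 -1 -1 -1 -1 -1 -1 -1 -1]
40 [-1 -1 -1 -1 -1 -1 -1 -1 -1 -1 -1 -1 -1 -1 -1 -1 -1 -1 -1 -1 -1 -1 -1]
44 [-1 -1 -1 -1 -1 -1 -1 -1 -1 -1 -1 -1 -1 -1 -1 -1 -1 -1 -1 -1 -1 -1 -1]
```

Run:
```python
from h import *
im=np.full((600,800,3),255,np.uint8)
for f,col,ox in (("/tmp/scene4.npz",(255,0,0),0),("/tmp/scene6.npz",(0,0,255),0)):
    P=cloud(load(f)).reshape(-1,3); q=P[(P[:,0]>480)&(P[:,0]<540)&(P[:,1]>-100)&(P[:,1]<10)&(P[:,2]>60)&(P[:,2]<190)]
    # carrier frame: lateral
    n=np.array([.336,.942]); l=(q[:,:2]-np.array([507,-34]))@n
    for a,z,x in zip(l,q[:,2],q[:,0]):
        u=int(450+a*7); v=int(590-(z-85)*7)
        if 0<=u<800 and 0<=v<600: cv2.circle(im,(u,v),3 if 495<x<522 else 1,col,-1)
for z in range(90,165,10): cv2.putText(im,str(z),(2,int(590-(z-85)*7)),0,.4,(0,0,0)); cv2.line(im,(0,int(590-(z-85)*7)),(800,int(590-(z-85)*7)),(220,220,220),1)
cv2.imwrite("pics/prof.png",im)
```

```text
(no output)
```

View pics/prof.png

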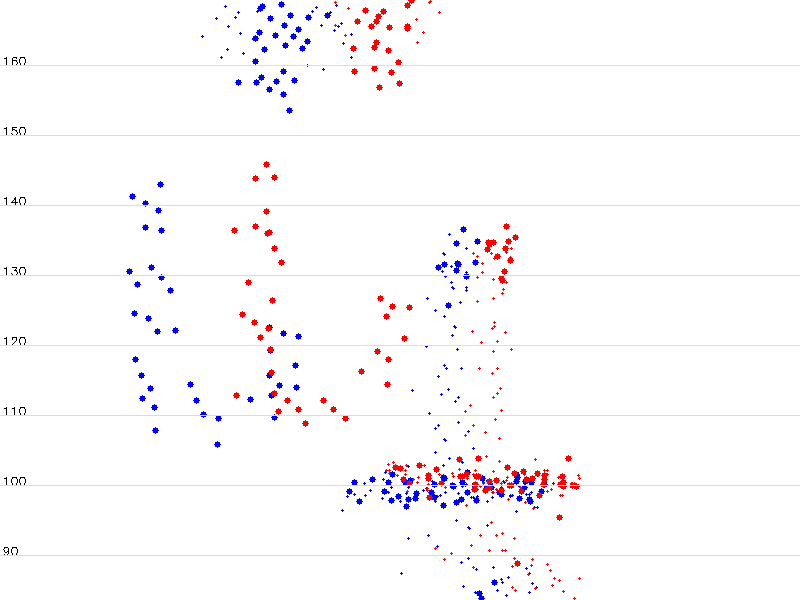

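```bash
python3 - <<'E'
from h import *
for f in ("wrist4","wrist6","scene4","scene6"):
    im=load(f"/tmp/{f}.npz"); P=(wcloud if f[0]=="w" else cloud)(im)
    hs=cv2.cvtColor(im["color"],cv2.COLOR_RGB2HSV)
    m=(np.hypot(P[...,0]-508,P[...,1]+37)<55)&(P[...,2]>3.2)&(P[...,2]<16)
    m=cv2.morphologyEx(m.astype(np.uint8),cv2.MORPH_OPEN,np.ones((3,3)))>0
    q=P[m]; co=np.linalg.lstsq(np.c_[q[:,:2]-[508,-37],np.ones(len(q))],q[:,2],rcond=None)[0]
    print(f,len(q),np.round(co,3),q.min(0).round(),q.max(0).round())
E
python3 -c "
from boomz import *
report()"
```

```text
wrist4 388 [-1.000e-03 -1.000e-03  6.295e+00] [469. -50.   4.] [533.   2.   9.]
wrist6 120 [-0.038 -0.138 11.393] [506.  -9.   4.] [532.   2.   8.]
scene4 213 [-0.012  0.012  6.745] [471. -77.   3.] [551.   4.  15.]
scene6 208 [-0.023 -0.029  8.104] [469. -75.   3.] [550.   6.  15.]
t 7.7 TCP [431.  -47.8 171.5] F [-6.6 -1.4 19.5] M [-0.37  0.97  0.03] w 25.4 boomtop 177.8 travel 87.4 phi 0.1213 tcp-boom -6.3
```

The carrier is leaning about 0.045 rad and the hook is loading it. I'll back off along the way I came so it settles flat.

```bash
python3 -m jog '[[0,[0,0,0.2],[0,-0.01,0]],[0,[0,0,0.47],[0,-0.02,0]],[0,[-0.01,0,0.7],[0,-0.03,0]],[0,[-0.02,0,0.94],[0,-0.04,0]]]'
python3 - <<'E'
from boomz import *
im,P=report(); np.savez("/tmp/wrist7.npz",**im)
q=P[(P[:,0]>470)&(P[:,0]<545)&(P[:,1]>-60)&(P[:,1]<-5)]
print(barfit(q[(q[:,2]>122)&(q[:,2]<142)]))
pl=q[(q[:,2]>92)&(q[:,2]<110)&(abs(q[:,0]-508)<15)]; print(np.linalg.lstsq(np.c_[pl[:,:2]-pl[:,:2].mean(0),np.ones(len(pl))],pl[:,2],rcond=None)[0],pl.mean(0))
cv2.imwrite("pics/w7.png",cv2.resize(im["color"][50:200,150:350,::-1],(800,600),interpolation=cv2.INTER_CUBIC))
E
```

```text
t: 8.15
ee_pos: [430.2, -56.8, 171.1]
orientation: [-0.087, -2.181, 2.18]
ft_force: [-3.5, 0.1, 14.6]
width: 25.5
t 8.15 TCP [430.2 -56.8 171.1] F [-3.5  0.1 14.6] M [ 0.16  0.52 -0.03] w 25.5 boomtop 176.3 travel 88.9 phi 0.083 tcp-boom -5.2
(array([507.8, -37.5, 131.7]), (0.943, -0.334), array([482., -49., 122.]), array([535., -27., 134.]), 674)
[-2.91223044e-03 -6.09439864e-03  9.94092160e+01] [506.97299836 -35.05714412  99.40921605]
```

View pics/w7.png

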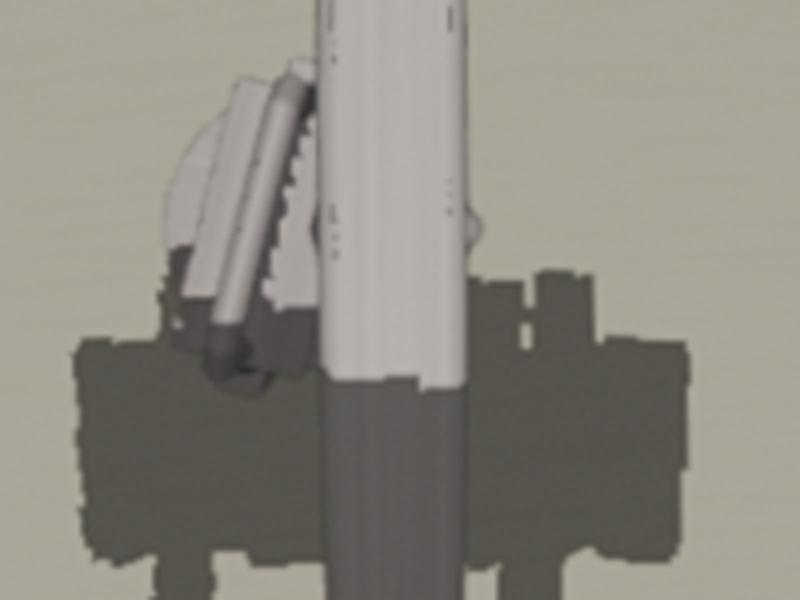

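Carrier is upright again. The forces fit a window floor about 8 mm higher than the depth images show, so I won't trust the image height and will feel for the bar as advised. Raise the boom gently first.

```bash
python3 -m jog '[[0,[0,-0.4,0],[0,0,0]],[0,[0,-1.3,0],[0,0,0]],[0,[0,-2.3,0],[0,0,0]],[0,[0,-3.4,0],[0,0,0]],[0,[0,-4.4,0],[0,0,0]],[0,[0,-5.4,0],[0,0,0]],[0,[0,-6.1,0],[0,0,0]],[0,[0,-6.1,0],[0,0,0]]]'; python3 -c "
from boomz import *
report()"
```

```text
t: 9.0
ee_pos: [430.3, -56.8, 232.9]
orientation: [-0.088, -2.181, 2.181]
ft_force: [-3.6, -0.0, 12.5]
width: 25.5
t 9.0 TCP [430.3 -56.8 232.9] F [-3.6 -0.  12.5] M [ 0.15  0.65 -0.03] w 25.5 boomtop 236.9 travel 28.3 phi 0.0802 tcp-boom -4.0
```

```bash
python3 -m jog '[[0,[0,0,-0.6],[0,0.025,0]],[0,[-0.05,0,-1.5],[0,0.064,0]],[0,[-0.14,0,-2.54],[0,0.108,0]],[0,[-0.27,0,-3.56],[0,0.152,0]],[0,[-0.27,0,-3.56],[0,0.152,0]]]'; python3 -c "
from boomz import *
report()"
```

```text
t: 9.55
ee_pos: [435.8, -20.6, 232.1]
orientation: [-0.245, -2.098, 2.097]
ft_force: [-3.7, 0.3, 13.1]
width: 25.3
t 9.55 TCP [435.8 -20.6 232.1] F [-3.7  0.3 13.1] M [ 0.2   0.58 -0.1 ] w 25.3 boomtop 236.0 travel 29.2 phi 0.2377 tcp-boom -3.9
```

```bash
python3 -m jog '[[0,[0,0.2,0],[0,0,0]],[0,[0,0.5,0],[0,0,0]],[0,[0,0.8,0],[0,0,0]],[0,[0,1.1,0],[0,0,0]],[0,[0,1.3,0],[0,0,0]],[0,[0,1.4,0],[0,0,0]],[0,[0,1.5,0],[0,0,0]]]'; python3 -c "
from boomz import *
report()"; python3 -m jog '[[0,[0,0.1,0],[0,0,0]],[0,[0,0.2,0],[0,0,0]],[0,[0,0.3,0],[0,0,0]],[0,[0,0.4,0],[0,0,0]],[0,[0,0.4,0],[0,0,0]]]'
```

```text
t: 10.3
ee_pos: [435.6, -21.3, 217.0]
orientation: [-0.244, -2.098, 2.098]
ft_force: [-3.6, 0.7, 12.9]
width: 25.5
t 10.3 TCP [435.6 -21.3 217. ] F [-3.6  0.7 12.9] M [ 0.29  0.6  -0.05] w 25.5 boomtop 221.3 travel 43.9 phi 0.2355 tcp-boom -4.2
t: 10.85
ee_pos: [435.7, -21.3, 213.0]
orientation: [-0.244, -2.099, 2.098]
ft_force: [-2.7, 1.1, 12.8]
width: 25.4
```

Underside is now at about 146 mm with no contact. I'll use fine steps from here.

```bash
for i in 1; do python3 -m jog '[[0,[0,0.1,0],[0,0,0]],[0,[0,0.2,0],[0,0,0]],[0,[0,0.2,0],[0,0,0]]]'; done; python3 -c "
from boomz import *
report()"
```

```text
t: 11.15
ee_pos: [435.6, -21.3, 211.0]
orientation: [-0.244, -2.098, 2.098]
ft_force: [-2.9, 1.6, 12.8]
width: 25.5
t 11.15 TCP [435.6 -21.3 211. ] F [-2.9  1.6 12.8] M [ 0.32  0.51 -0.  ] w 25.5 boomtop 215.3 travel 49.9 phi 0.2354 tcp-boom -4.3
```

```bash
python3 -m jog '[[0,[0,0.08,0],[0,0,0]],[0,[0,0.15,0],[0,0,0]],[0,[0,0.15,0],[0,0,0]]]';  python3 -c "
from boomz import *
report()"
```

```text
t: 11.5
ee_pos: [435.6, -21.3, 209.6]
orientation: [-0.244, -2.098, 2.098]
ft_force: [-3.6, 1.4, 13.2]
width: 25.6
t 11.5 TCP [435.6 -21.3 209.6] F [-3.6  1.4 13.2] M [ 0.3   0.61 -0.04] w 25.6 boomtop 213.8 travel 51.4 phi 0.2354 tcp-boom -4.3
```

```bash
python3 -m jog '[[0,[0,0.08,0],[0,0,0]],[0,[0,0.15,0],[0,0,0]],[0,[0,0.15,0],[0,0,0]]]'
```

```text
t: 11.85
ee_pos: [435.6, -21.3, 208.0]
orientation: [-0.244, -2.099, 2.098]
ft_force: [-4.2, 1.2, 13.2]
width: 25.1
```

```bash
python3 -m jog '[[0,[0,0.08,0],[0,0,0]],[0,[0,0.12,0],[0,0,0]],[0,[0,0.12,0],[0,0,0]]]';  python3 -c "
from boomz import *
report()"
```

```text
t: 12.15
ee_pos: [435.6, -21.3, 207.0]
orientation: [-0.244, -2.098, 2.098]
ft_force: [-4.8, 1.6, 15.3]
width: 25.7
t 12.15 TCP [435.6 -21.3 207. ] F [-4.8  1.6 15.3] M [ 0.32  0.7  -0.05] w 25.7 boomtop 211.8 travel 53.4 phi 0.2355 tcp-boom -4.7
```

Contact at travel 53.3 mm (Fz +2.5 N), so the bar top is really at about 140.8 mm, matching the 8 mm offset seen earlier. Target travel is 53.3 + 29.5 ≈ 82.8 mm (boom top 182.4). Lift off, swing back to the -y side.

```bash
python3 -m jog '[[0,[0,-0.3,0],[0,0,0]],[0,[0,-0.9,0],[0,0,0]],[0,[0,-1.2,0],[0,0,0]],[0,[-0.03,-1.2,1.17],[0,-0.05,0]],[0,[-0.12,-1.2,2.35],[0,-0.1,0]],[0,[-0.26,-1.2,3.51],[0,-0.15,0]],[0,[-0.47,-1.2,4.67],[0,-0.2,0]],[0,[-0.54,-1.2,5.01],[0,-0.215,0]]]'; python3 -c "
from boomz import *
im,P=report()
q=P[(P[:,0]>470)&(P[:,0]<545)&(P[:,1]>-60)&(P[:,1]<-5)]
print(barfit(q[(q[:,2]>122)&(q[:,2]<142)]))
"
```

```text
t: 13.0
ee_pos: [429.6, -72.3, 219.0]
orientation: [-0.018, -2.213, 2.214]
ft_force: [-2.7, 1.1, 12.3]
width: 25.6
t 13.0 TCP [429.6 -72.3 219. ] F [-2.7  1.1 12.3] M [0.25 0.53 0.01] w 25.6 boomtop 223.2 travel 42.0 phi 0.0168 tcp-boom -4.2
(array([510. , -38.3, 131.5]), (0.94, -0.34), array([482., -49., 123.]), array([535., -26., 134.]), 442)
```

```bash
python3 -m jog '[[0,[0,0.3,0],[0,0,0]],[0,[0,0.9,0],[0,0,0]],[0,[0,1.6,0],[0,0,0]],[0,[0,2.3,0],[0,0,0]],[0,[0,3.0,0],[0,0,0]],[0,[0,3.6,0],[0,0,0]],[0,[0,4.05,0],[0,0,0]],[0,[0,4.05,0],[0,0,0]]]'; python3 -c "
from boomz import *
report()
"
```

```text
t: 13.85
ee_pos: [429.6, -71.6, 178.0]
orientation: [-0.019, -2.213, 2.213]
ft_force: [-3.6, -0.2, 13.9]
width: 25.4
t 13.85 TCP [429.6 -71.6 178. ] F [-3.6 -0.2 13.9] M [ 0.08  0.52 -0.06] w 25.4 boomtop 182.6 travel 82.6 phi 0.0177 tcp-boom -4.7
```

```bash
python3 -m jog '[[0,[0,0,-0.47],[0,0.02,0]],[0,[-0.04,0,-1.17],[0,0.05,0]],[0,[-0.08,0,-1.88],[0,0.08,0]],[0,[-0.12,0,-2.35],[0,0.1,0]],[0,[-0.12,0,-2.35],[0,0.1,0]]]'
cat > chk.py <<'E'
from boomz import *
im,P=report()
q=P[(P[:,0]>470)&(P[:,0]<545)&(P[:,1]>-60)&(P[:,1]<5)]
print("bar",barfit(q[(q[:,2]>122)&(q[:,2]<142)]))
E
python3 chk.py
```

```text
t: 14.4
ee_pos: [431.1, -47.6, 178.4]
orientation: [-0.127, -2.161, 2.161]
ft_force: [-3.6, 0.7, 12.3]
width: 25.6
t 14.4 TCP [431.1 -47.6 178.4] F [-3.6  0.7 12.3] M [ 0.18  0.54 -0.09] w 25.6 boomtop 183.0 travel 82.2 phi 0.1211 tcp-boom -4.7
bar (array([505.5, -36.7, 131.7]), (0.954, -0.3), array([482., -44., 125.]), array([534., -27., 134.]), 549)
```

```bash
python3 -m jog '[[0,[0,0.03,-0.35],[0,0.015,0]],[0,[-0.01,0.05,-0.82],[0,0.035,0]],[0,[-0.04,0.05,-1.29],[0,0.055,0]],[0,[-0.04,0.05,-1.29],[0,0.055,0]]]'; python3 chk.py
```

```text
t: 14.85
ee_pos: [432.9, -34.8, 177.8]
orientation: [-0.184, -2.131, 2.131]
ft_force: [-3.5, 0.0, 13.2]
width: 25.4
t 14.85 TCP [432.9 -34.8 177.8] F [-3.5  0.  13.2] M [ 0.17  0.58 -0.11] w 25.4 boomtop 182.8 travel 82.4 phi 0.1754 tcp-boom -5.0
bar (array([488.9, -28.9, 130.9]), (0.976, -0.22), array([482., -32., 126.]), array([500., -26., 133.]), 69)
```

```bash
python3 -m jog '[[0,[0,0,-0.35],[0,0.015,0]],[0,[-0.01,0,-0.82],[0,0.035,0]],[0,[-0.04,0,-1.36],[0,0.058,0]],[0,[-0.04,0,-1.36],[0,0.058,0]]]'
python3 - <<'E'
from chk import *
im=ctrl.get_image("scene"); np.savez("/tmp/scene8.npz",**im)
c=im["color"][190:265,235:310,::-1]; cv2.imwrite("pics/scz_8.png",cv2.resize(c,(600,600),interpolation=cv2.INTER_CUBIC))
E
```

```text
t: 15.3
ee_pos: [435.5, -21.4, 177.9]
orientation: [-0.242, -2.099, 2.099]
ft_force: [-3.0, 0.7, 13.6]
width: 25.6
t 15.3 TCP [435.5 -21.4 177.9] F [-3.   0.7 13.6] M [ 0.28  0.62 -0.05] w 25.6 boomtop 182.8 travel 82.4 phi 0.2333 tcp-boom -4.9
  return _methods._mean(a, axis=axis, dtype=dtype,
  ret = um.true_divide(
Traceback (most recent call last):
  File "chk.py", line 4, in <module>
    print("bar",barfit(q[(q[:,2]>122)&(q[:,2]<142)]))
                ~~~~~~^^^^^^^^^^^^^^^^^^^^^^^^^^^^^^
  File "h.py", line 24, in barfit
    m=np.median(P,0); vx,vy,x0,y0=cv2.fitLine(P[:,:2].astype(np.float32),cv2.DIST_HUBER,0,.01,.01).ravel()
                                  ~~~~~~~~~~~^^^^^^^^^^^^^^^^^^^^^^^^^^^^^^^^^^^^^^^^^^^^^^^^^^^^^
cv2.error: OpenCV(4.12.0) /io/opencv/modules/imgproc/src/linefit.cpp:50: error: (-215:Assertion failed) count > 0 in function 'fitLine2D_wods'
```

```bash
cat > look.py <<'E'
import sys
from h import *
from workcell import ctrl
im=ctrl.get_image("scene"); np.savez(f"/tmp/s_{sys.argv[1]}.npz",**im)
c=im["color"][190:265,235:310,::-1]; cv2.imwrite(f"pics/s_{sys.argv[1]}.png",cv2.resize(c,(600,600),interpolation=cv2.INTER_CUBIC))
E
python3 look.py a
```

```text
(no output)
```

View pics/s_a.png

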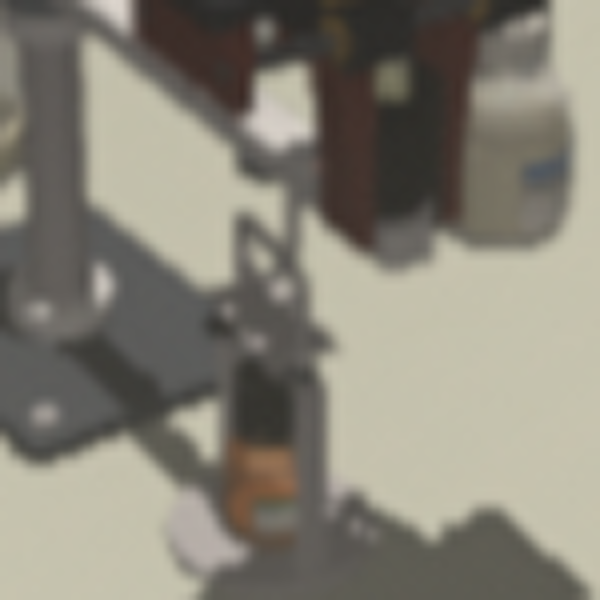

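Hook is in the window and the carrier stands upright. Easing up with checks.

```bash
python3 -m jog '[[0,[0,-0.2,0],[0,0,0]],[0,[0,-0.4,0],[0,0,0]],[0,[0,-0.6,0],[0,0,0]],[0,[0,-0.8,0],[0,0,0]],[0,[0,-0.8,0],[0,0,0]]]'; python3 -m jog '[[0,[0,-0.15,0],[0,0,0]],[0,[0,-0.3,0],[0,0,0]],[0,[0,-0.45,0],[0,0,0]],[0,[0,-0.6,0],[0,0,0]],[0,[0,-0.6,0],[0,0,0]]]';python3 -c "
from boomz import *
report()"; python3 look.py b
```

```text
t: 15.9
ee_pos: [435.5, -21.7, 186.0]
orientation: [-0.242, -2.1, 2.099]
ft_force: [-3.2, 0.7, 13.0]
width: 25.8
t: 16.4
ee_pos: [435.5, -21.8, 192.0]
orientation: [-0.242, -2.1, 2.099]
ft_force: [-3.8, 1.0, 13.3]
width: 25.4
t 16.4 TCP [435.5 -21.8 192. ] F [-3.8  1.  13.3] M [ 0.34  0.62 -0.02] w 25.4 boomtop 196.4 travel 68.8 phi 0.2336 tcp-boom -4.4
```

View pics/s_b.png

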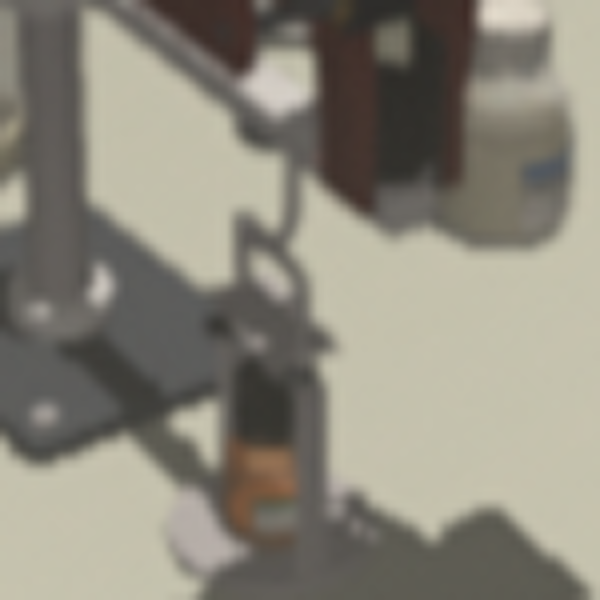

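```bash
python3 -m jog '[[0,[0,-0.1,0],[0,0,0]],[0,[0,-0.2,0],[0,0,0]],[0,[0,-0.2,0],[0,0,0]]]'; python3 -m jog '[[0,[0,-0.07,0],[0,0,0]],[0,[0,-0.14,0],[0,0,0]],[0,[0,-0.14,0],[0,0,0]]]';python3 -m jog '[[0,[0,-0.07,0],[0,0,0]],[0,[0,-0.14,0],[0,0,0]],[0,[0,-0.2,0],[0,0,0]],[0,[0,-0.2,0],[0,0,0]]]'; python3 -c "
from boomz import *
report()"; python3 look.py c
```

```text
t: 16.8
ee_pos: [435.5, -21.8, 193.9]
orientation: [-0.242, -2.1, 2.099]
ft_force: [-3.8, 0.7, 12.8]
width: 25.5
t: 17.1
ee_pos: [435.5, -21.8, 195.3]
orientation: [-0.242, -2.1, 2.099]
ft_force: [-3.7, -0.6, 12.8]
width: 25.4
t: 17.5
ee_pos: [435.6, -21.8, 197.0]
orientation: [-0.242, -2.099, 2.099]
ft_force: [-0.7, 0.6, 8.0]
width: 25.7
t 17.5 TCP [435.6 -21.8 197. ] F [-0.7  0.6  8. ] M [ 0.27  0.34 -0.03] w 25.7 boomtop 200.4 travel 64.8 phi 0.2335 tcp-boom -3.4
```

View pics/s_c.png

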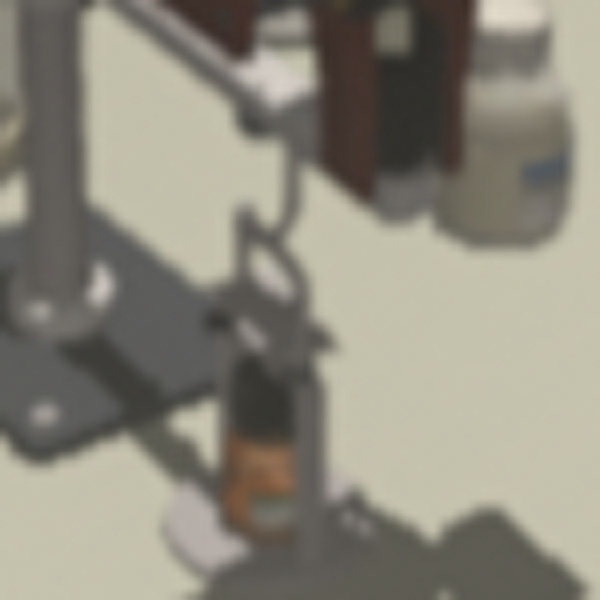

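Carrier weight (about 4.7 N) is on the hook and it is lifting upright. Continue easing up.

```bash
python3 -m jog '[[0,[0,-0.2,0],[0,0,0]],[0,[0,-0.6,0],[0,0,0]],[0,[0,-1.0,0],[0,0,0]],[0,[0,-1.4,0],[0,0,0]],[0,[0,-1.8,0],[0,0,0]],[0,[0,-2.2,0],[0,0,0]],[0,[0,-2.5,0],[0,0,0]],[0,[0,-2.6,0],[0,0,0]]]';  python3 -c "
from boomz import *
report()"; python3 look.py d
```

```text
t: 18.4
ee_pos: [435.7, -21.8, 223.1]
orientation: [-0.242, -2.1, 2.099]
ft_force: [-1.7, 0.6, 6.2]
width: 25.6
t 18.4 TCP [435.7 -21.8 223.1] F [-1.7  0.6  6.2] M [ 0.31  0.3  -0.03] w 25.6 boomtop 225.9 travel 39.3 phi 0.2335 tcp-boom -2.8
```

View pics/s_d.png

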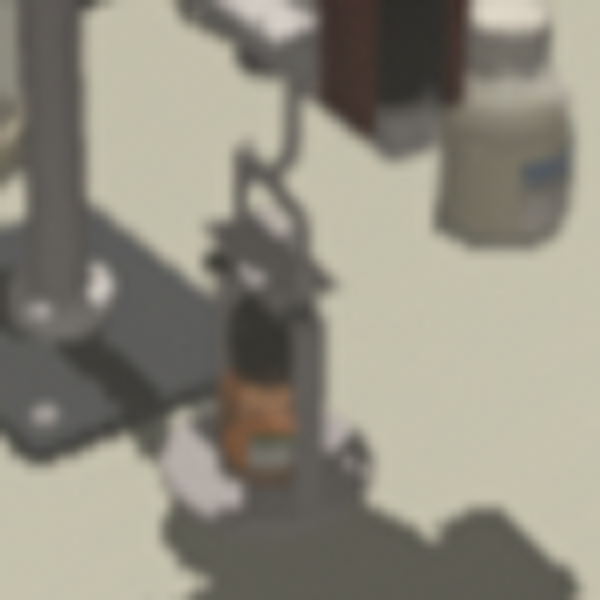

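```bash
python3 -m jog '[[0,[0,-0.3,0],[0,0,0]],[0,[0,-0.8,0],[0,0,0]],[0,[0,-1.4,0],[0,0,0]],[0,[0,-2.0,0],[0,0,0]],[0,[0,-2.6,0],[0,0,0]],[0,[0,-3.1,0],[0,0,0]],[0,[0,-3.4,0],[0,0,0]],[0,[0,-3.5,0],[0,0,0]]]'; python3 -m jog '[[0,[0,-0.1,0],[0,0,0]],[0,[0,-0.2,0],[0,0,0]],[0,[0,-0.3,0],[0,0,0]],[0,[0,-0.3,0],[0,0,0]]]'; python3 -c "
from boomz import *
report()"
```

```text
t: 19.3
ee_pos: [435.7, -21.8, 258.1]
orientation: [-0.243, -2.1, 2.099]
ft_force: [0.0, -0.3, 4.9]
width: 25.9
t: 19.7
ee_pos: [435.7, -21.8, 260.9]
orientation: [-0.242, -2.1, 2.099]
ft_force: [-0.1, -0.3, 6.8]
width: 25.5
t 19.7 TCP [435.7 -21.8 260.9] F [-0.1 -0.3  6.8] M [0.24 0.27 0.02] w 25.5 boomtop 263.2 travel 2.0 phi 0.2335 tcp-boom -2.3
```

```bash
python3 -m jog '[[0,[0,-0.08,0],[0,0,0]],[0,[0,-0.16,0],[0,0,0]],[0,[0,-0.16,0],[0,0,0]]]'; python3 -m jog '[[0,[0,-0.06,0],[0,0,0]],[0,[0,-0.12,0],[0,0,0]],[0,[0,-0.12,0],[0,0,0]]]'; python3 -c "
from boomz import *
report()"
```

```text
t: 20.05
ee_pos: [435.7, -21.8, 262.5]
orientation: [-0.242, -2.1, 2.099]
ft_force: [-0.6, 1.2, 6.3]
width: 25.4
t: 20.35
ee_pos: [435.8, -21.9, 263.6]
orientation: [-0.242, -2.1, 2.099]
ft_force: [0.3, 0.4, 5.0]
width: 25.5
t 20.35 TCP [435.8 -21.9 263.6] F [0.3 0.4 5. ] M [ 0.19  0.28 -0.06] w 25.5 boomtop 265.1 travel 0.1 phi 0.2335 tcp-boom -1.5
```

```bash
python3 -m jog '[[0,[0,-0.05,0],[0,0,0]],[0,[0,-0.1,0],[0,0,0]],[0,[0,-0.1,0],[0,0,0]]]'; python3 -m jog '[[0,[0,-0.05,0],[0,0,0]],[0,[0,-0.1,0],[0,0,0]],[0,[0,-0.1,0],[0,0,0]]]'; python3 -c "
from boomz import *
report()"
```

```text
t: 20.7
ee_pos: [435.8, -22.4, 264.4]
orientation: [-0.242, -2.1, 2.1]
ft_force: [1.5, -0.7, 3.1]
width: 25.3
t: 21.0
ee_pos: [435.9, -22.5, 265.4]
orientation: [-0.242, -2.1, 2.1]
ft_force: [1.5, -0.2, 3.5]
width: 25.5
t 21.0 TCP [435.9 -22.5 265.4] F [ 1.5 -0.2  3.5] M [ 0.19  0.12 -0.04] w 25.5 boomtop 265.2 travel 0.0 phi 0.2299 tcp-boom 0.2
```

Boom fully home. Release and withdraw straight up.

```bash
python3 -m jog '[[0,[0,-0.1,0],[0,0,0]],[0,[0,-0.15,0],[0,0,0]],[0.4,[0,-0.15,0],[0,0,0]],[0.6,[0,-0.15,0],[0,0,0]],[0.6,[0,-0.15,0],[0,0,0]],[0.6,[0,-0.15,0],[0,0,0]],[0.6,[0,-0.15,0],[0,0,0]],[0.6,[0,-0.15,0],[0,0,0]]]'; python3 -c "
from boomz import *
report()"
```

```text
t: 21.85
ee_pos: [435.8, -22.5, 266.9]
orientation: [-0.242, -2.1, 2.1]
ft_force: [-0.3, 0.7, 0.1]
width: 52.3
t 21.85 TCP [435.8 -22.5 266.9] F [-0.3  0.7  0.1] M [-0.   -0.04 -0.02] w 52.3 boomtop 265.2 travel 0.0 phi 0.2302 tcp-boom 1.7
```

```bash
python3 -m jog '[[0.6,[0,-1,0],[0,0,0]],[0.6,[0,-3,0],[0,0,0]],[0.6,[0,-6,0],[0,0,0]],[0.6,[0,-9,0],[0,0,0]],[0.6,[0,-11,0],[0,0,0]],[0.6,[0,-12,0],[0,0,0]],[0.6,[0,-12,0],[0,0,0]],[0.6,[0,-12,0],[0,0,0]]]'
python3 - <<'E'
from boomz import *
report()
im=ctrl.get_image("scene"); np.savez("/tmp/sf.npz",**im)
cv2.imwrite("pics/final.png",cv2.resize(im["color"][110:280,190:330,::-1],(494,600),interpolation=cv2.INTER_CUBIC))
S=cloud(im)
# base tilt of hanging carrier
q=S.reshape(-1,3); 
im2=ctrl.get_image("top"); T=cloud(im2); t0=load("/tmp/top0.npz"); C0=cloud(t0)
for n,(u0,u1,v0,v1),h in (("agar",(330,362,172,202),(95,112)),("dish?",(172,194,165,188),(12,65)),("dish",(155,182,220,245),(10,30))):
    for C in (C0,T):
        P=C[v0:v1,u0:u1].reshape(-1,3);P=P[(P[:,2]>h[0])&(P[:,2]<h[1])]; print(n,P.mean(0).round(1) if len(P) else None,len(P))
E
```

```text
t: 22.7
ee_pos: [435.5, -22.5, 386.2]
orientation: [-0.241, -2.099, 2.099]
ft_force: [0.9, -0.3, 0.1]
width: 52.4
t 22.7 TCP [435.5 -22.5 386.2] F [ 0.9 -0.3  0.1] M [0.09 0.04 0.03] w 52.4 boomtop 265.1 travel 0.1 phi 0.2285 tcp-boom 121.1
agar [ 595.6 -271.2  103. ] 146
agar [ 595.6 -271.4  103.1] 145
dish? [630.9 204.3  33.2] 213
dish? [630.8 204.3  33.2] 213
dish [461.2 251.2  15.3] 338
dish [461.3 251.1  15.2] 340
```

View pics/final.png

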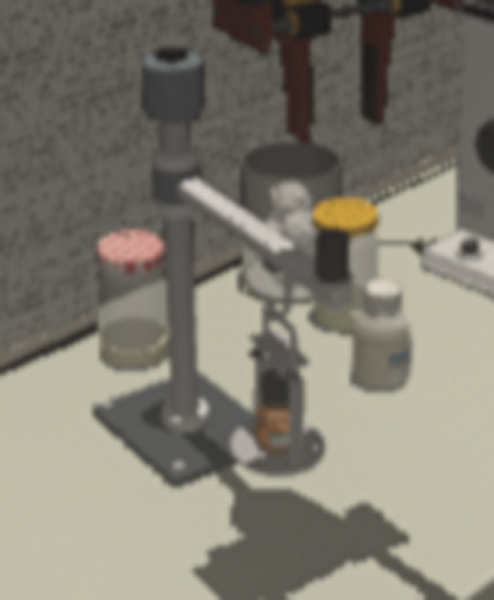

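The final picture shows the carrier hanging upright on the hook at about (275,400), clear of the bench. The boom is home, the gripper is clear and the bystanders have not moved. Handing in.

```bash
python3 -c "
from boomz import *
report(); ctrl.close_job()"
```

```text
t 22.85 TCP [435.3 -22.5 385.7] F [ 0.4 -0.3 -0. ] M [ 0.08  0.   -0.  ] w 52.4 boomtop 265.1 travel 0.1 phi 0.2283 tcp-boom 120.6
the job is handed in; nothing more can be done
```

The carrier is hanging on the hook, upright and clear of the bench, with the boom home at the top. However, on my first try the hook tilted the carrier briefly, which breaks "keep it upright all the time". I handed the job in at about 23 s.

**What went wrong:**
- **Carrier tilted:** I first set the hook height from the camera depth, which showed the top bar at about 132.5 mm. The hook pressed on the carrier with roughly 6 N and tilted it about 0.05 rad (under 3°). I swung back and it settled flat.
- **Knob slipped:** on the first draw-down the knob slid about 11 mm in the pads, then a few mm more during that contact. The boom never snapped up.

**How it was done:** I gripped the boom only by its knob and felt for the top bar with the hook. I found it at about 141 mm, roughly 8 mm higher than the cameras showed. I then drew the boom down on the other side and swung the hook under the bar without contact. From there I eased it up until it was home.

**Last checks:**
- The weight came onto the hook as a drop of about 4.7 N.
- Boom travel read 0.1 mm from home, which is within the measuring error.
- The gripper was open and about 120 mm above the boom, with wrist force near zero.
- The white-capped bottle and the objects I took for the dish and beaker were within 0.2 mm of their starting positions in the top view.

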